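Release and close the bag sealer's blade drawer

ROBOT

A 7-joint arm with a two-finger parallel gripper is mounted at the origin on the work surface. World frame = base frame: x ahead of the robot, y to its left, z up, the work surface at z = 0. Lengths are in m, angles in rad, forces in N, time in s.
With the tool pointing down it reaches from about 0.4 to 0.9 m from the base axis. Payload 5.5 kg.
Tool frame: the origin (TCP) lies at the very end of the fingers, on their centre line; the grasp point (between the pads) lies 19 mm behind it; z points along the fingers, y is the line along which they close (so a half turn about z gives the same grasp; the last joint's range is limited). The gripper opens to 85 mm and grips with 20 to 120 N. Pads are 22 mm wide; open, the fingers measure 114 mm over their backs; the gripper's body (76 mm by 85 mm) begins 54 mm behind the grasp point. The pads swing forward as they close: fully open they stand 13 mm farther back than shut.
Start: joints at [-0.913, 0.501, -0.427, 1.55, 0.221, 1.138, -0.21], TCP at [0.25, 0.6, 0.192] pointing down, gripper open.
Joint ranges: [-2.88, 2.88], [-0.31, 2.03], [-1.54, 1.56], [0.2, 2.42], [-1.41, 4.55], [0.19, 2.02], [-2.57, 2.57]. Speed limits (rad/s): [2.57, 2.57, 3.14, 3.14, 3.14, 3.14, 3.14].

INTERFACE

Orientations are given as [roll, pitch, yaw] about the fixed x, y, z axes, in that order (R = Rz(yaw) Ry(pitch) Rx(roll)).
In Python, from cell import env gives the robot as it stands.
- The arm moves only by the tool play_rows, never from a script. Its argument "moves" is a list of rows, each an object with "delta_pos": the shift along the world's x, y, z in cm, a list of three; "roll": the turn about the world's z in rad; "grip": the opening, from 0 (shut) to 1 (fully open). A call has 1 to 20 rows; each row shifts and turns the commanded pose from where the row before left it; what a row does not reach is not made up. A row lasts 1/12 s, in which the tool goes at most 41.7 mm and 7.16 degrees, less where a joint would pass 70% of its speed; a pose out of reach is approached as far as the arm can. A call with a gripper value outside its range is refused whole. The fingers move at their own pace and stop on an object; the grip force is fixed at half the most. Time passes only in rows, so rows that do not move let the fingers close. It gives the time, the measured TCP pose, the force, the opening and the grip force at its end, in the units of the state.
- env.observe(): the state, without advancing time (a new reading comes with each control period).
- env.capture(name): name is "scene" or "top" or "wrist"; returns a dict with "pixels" (400x640x3 uint8, red, green, blue), "fx", "fy", "cx", "cy" (pixels), "k1" (the pictures are not rectified: a ray, as slopes to the right and down, at radius r is drawn at 1 + k1 r^2 times it, then the intrinsics apply), "origin" and "attitude" of the camera in the world; the wrist camera has in their place "T_tool_cam" (4x4, takes a point from camera to tool coordinates, whose origin is the TCP and whose axes are the flange's). Camera axes: x right, y down, z forward; pixel columns grow to the right and rows downward; lengths in m; the calibration is good to about 2 mm. A picture is of the moment at which its call begins: read the wrist's pose just before it. There is no depth.
- env.close_job(): hands the job in; it is judged then, once.
Trained networks look in a picture, given as the dict that the camera call returned (one of the last four; its "shot" number tells which), for a name from the list of things; names that differ only in an ending like _2 or _b are one class to them, and where a whole thing is asked for, a point or a joint stands for the part that bears it (a point fixed in the world has none). Each returns a list of dicts, best first, with "score" (0 to 1); they miss things now and then, are a little off and sometimes report something else, mostly with a low value. They report only what shows in the picture. A call takes as long as a camera call. They do not tell look-alikes from the thing itself.
- env.search_frame(picture, name): "location" ([column, row] in pixels, amid what is visible of it).
- env.landmark_of(picture, name): "location" ([column, row] in pixels: a listed point, or the origin of a listed thing).
The state is a dict: "t": time; "qpos": joint angles; "dq": joint speeds; "effort": joint torques, N m; "tcp_pos": TCP position; "orientation": TCP orientation; "wrist_force": force on the tool from outside, world axes, zero at the start; "moment": the same for the moment, N m; "opening": finger opening in m; "finger_force": force on a finger pad.
Only numpy, scipy, OpenCV 4.12 (cv2) and the standard library are available. Lean on these libraries where they do the work, as an engineer would, in place of code of your own. Each camera call takes 0.05 s, during which the arm holds its last target. There are 200 camera calls.

TASK

The bag sealer's blade drawer is caught open by its safety latch. Take the red-handled release pin from its stand, push its rod gently down the small yellow-ringed hole in the sealer's sloping face until the hidden latch lets go and the drawer springs part of the way in; then, in either order, hang the pin back in its stand and push the drawer fully home until it clicks in and stays. Do not force the latch, and leave the other things on the bench as they are.

Things in the scene. Friction and masses are not known exactly. Their poses are not given: they have to be found in the camera images.
- sealer: Blue bench bag sealer, fixed, 200 wide (its y) x 300 deep (its x) x 173 high, white jaw bar across the back of its flat top (to 195 high). Origin: middle of the lower front edge, on the bench; x points from the front into the machine (away from the robot), z up. Above the drawer the face slopes: from 80 above the bench at the front it rises 30 degrees from level for 185 along the slope.
- bore (a point): Centre of the mouth of the access hole, ringed in yellow (flat ring), in the sloping face: 69 behind the sealer's front edge, 120 above the bench, on its middle line. Diameter 11 with a 2 bevel, then a straight guide 18 long, square to the face: the rod enters along (0.5, 0, -0.866) in the sealer's axes, 30 degrees off vertical, downwards and into the machine.
- drawer (a joint): Opening of the sealer's grey drawer (m), 0 fully home; closing moves it along the sealer's +x. Caught at about 0.080; once the latch is tripped a spring takes it in to about 0.05. Pushing on needs a force growing to about 3 N, then about 11 N, more if fast, over a detent in the last 16 mm; past it the drawer snaps to 0 and stays. Let go sooner, it springs back out to about 0.05.
- drawer_front (a point): Centre of the flat front face of the drawer, which is 176 wide, from 8 to 64 above the bench (this point is 36 above it); it moves with the drawer. When home it stands 10 out from the sealer's front edge. Nothing sticks out of it: push it with closed fingers on its middle line.
- pin: Release pin, 90 g: a straight steel rod 6 in diameter and 75 long with a round tip, then a steel collar 26 in diameter and 5 thick, then a red handle, square 16 x 16 and 55 long. Origin: centre of the collar's underside; z points from the tip along the axis to the handle; x and y are square to the handle's flats. It hangs upright in the stand with the collar on the plate.
- pin_tip (a point): End of the pin's rod, on its axis, 75 below the collar's underside.
- pin_grip (a point): Middle of the pin's red handle where it is best gripped, 35 above the collar's underside.
- stand: Stand for the pin, fixed to the bench: dark base 70 x 70, two side cheeks and a yellow plate 62 x 62 x 8 with its top 100 above the bench. Origin: centre of the underside; z up.
- stand_hole (a point): Centre of the hole in the stand's yellow plate, at the plate's top surface, 100 above the bench: 14 in diameter, through. The rod goes straight down in it until the collar rests on the plate.
- tape: Bystander: tape roll lying flat, 90 across, 24 high. Origin: centre of the underside.
- glue: Bystander: white glue bottle, 44 across, 120 high. Origin: centre of the underside.
- carton: Bystander: small carton 120 x 90 x 70. Origin: centre of the underside.
- cliptray: Bystander: green open tray 100 x 70 x 30. Origin: centre of the underside.
- marker: Bystander: blue marker, lying, 12 thick, 120 long (its x). Origin: below its middle.
- spool: Bystander: orange spool, 44 across, 28 high, standing on the bench between the stand and the sealer. Origin: centre of the underside.
- labels: Bystander: stack of label paper 70 x 100 x 20. Origin: centre of the underside.
- guide_end (a point): Inner end of the hole's straight guide, 18 past the mouth on its axis. Beyond it the hidden latch plate lies at an unknown depth, 22 to 34 past the mouth. From first touch it must be pressed about 8 further against a spring (5 N at first touch, 7 to 8 N at release); a hard stop comes 14 after first touch. When it lets go the drawer springs inward at once; the pin can then come out.
There are look-alikes about, which are no part of the job. Leave any green, pink or turquoise look-alike of the stand alone.

How it is judged:
On the way:
1. with the pin's rod in the access hole (tip at least 15 mm past the mouth), the latch lets the drawer spring in to under 65 mm open (value of joint drawer below 0.065 m and distance between pin_tip and bore between 0.015 and 0.06 m and z of pin_tip in the frame of bore below -0.012 m and x of pin_tip in the frame of bore above 0.002 m), for 0.02 s.
At the end, for the whole second after the job is handed in: The drawer is home past its detent (less than 3 mm open) and stays there by itself; the pin hangs at rest and upright (within 0.1 rad) in its stand with its collar down on the plate (collar within 7 mm of the hole's mouth) (value of joint drawer below 0.003 m and distance between pin and stand_hole below 0.007 m and angle between pin's own z axis and vertical below 0.1 rad and linear speed of pin below 0.02 m/s); the robot touches nothing.
It fails at once if the latch or the sealer is forced: the pin presses on the sealer or the latch in it with more than 40 N (contact force between pin and sealer above 40 N).
It fails at once if a bystander is shifted by more than 30 mm (distance of any of tape, glue, carton, cliptray, marker, spool, labels from where it was at the start of the episode above 0.03 m).
It also fails if it takes over 64 s, if anything falls off the work surface, if the arm or the gripper's body presses on something with over 40 N, if the wrist force passes 120 N, or if a joint passes its speed limit or range.

## Working session

There is one attempt and no reset: what is moved stays moved. The work goes in short steps, Python scripts to look and compute and a tool call to move; the robot and the scene stay as the last step left them, time stands still between calls to the robot, and variables do not carry over. Pictures are saved under pics/ and viewed, at most 10 in all, crops included, and the job is handed in when it is done.

Besides the shell and the picture viewer there is one more tool, called after "Call:" as name(argument=value, ...) on one line, values as JSON. play_rows: Moves the arm, as the interface text tells. Its arguments: {"type":"object","properties":{"moves":{"type":"array","items":{"type":"object","properties":{"delta_pos":{"type":"array","items":{"type":"number"}},"roll":{"type":"number"},"grip":{"type":"number"}}}}},"required":["moves"]}

```bash
mkdir -p pics; ls
cat > h.py <<'E'
import numpy as np,cv2
from cell import env
from scipy.spatial.transform import Rotation as R
def save(p,name,box=None,scale=1):
    im=np.array(p["pixels"])[...,::-1]
    if box: im=im[box[1]:box[3],box[0]:box[2]]
    if scale!=1: im=cv2.resize(im,None,fx=scale,fy=scale,interpolation=cv2.INTER_CUBIC)
    cv2.imwrite("pics/"+name,im)
def att(a):
    a=np.array(a)
    if a.shape==(3,3): return a
    return R.from_euler('xyz',a).as_matrix()
def campose(p,s=None):
    if "T_tool_cam" in p:
        T=np.eye(4);T[:3,:3]=att(s["orientation"]);T[:3,3]=s["tcp_pos"]
        T=T@np.array(p["T_tool_cam"]); return T[:3,:3],T[:3,3]
    return att(p["attitude"]),np.array(p["origin"])
def ray(p,uv,s=None):
    Rc,o=campose(p,s)
    d=np.array([(uv[0]-p["cx"])/p["fx"],(uv[1]-p["cy"])/p["fy"]])
    u=d.copy()
    for _ in range(20): u=d/(1+p["k1"]*(u@u))
    return o,Rc@np.array([u[0],u[1],1])
def onz(p,uv,z,s=None):
    o,d=ray(p,uv,s); return o+d*(z-o[2])/d[2]
def proj(p,X,s=None):
    Rc,o=campose(p,s); c=Rc.T@(np.array(X)-o); u=c[:2]/c[2]; u=u*(1+p["k1"]*(u@u))
    return np.array([p["fx"]*u[0]+p["cx"],p["fy"]*u[1]+p["cy"]])
def tri(rs):
    A=np.zeros((3,3));b=np.zeros(3)
    for o,d in rs:
        d=d/np.linalg.norm(d);M=np.eye(3)-np.outer(d,d);A+=M;b+=M@o
    return np.linalg.solve(A,b)
E
python3 - <<'E'
from h import *
s=env.observe(); print({k:np.round(v,3).tolist() for k,v in s.items()})
t=env.capture("top"); c=env.capture("scene")
print(t["origin"],t["attitude"],t["k1"],c["origin"])
save(t,"top.png");save(c,"scene.png")
for n in ["sealer","bore","drawer_front","pin","pin_grip","stand","stand_hole","spool"]:
    for q,l in((t,"top"),(c,"scene")):
        print(n,l,[(np.round(d["location"]).tolist(),round(d["score"],2)) for d in env.landmark_of(q,n)][:5])
E
```

```text
pics
{'t': 0.0, 'qpos': [-0.913, 0.502, -0.427, 1.551, 0.221, 1.138, -0.21], 'dq': [0.0, -0.001, 0.0, -0.001, -0.003, 0.001, 0.0], 'effort': [-0.001, -56.952, -5.817, -28.093, 0.011, 0.012, -0.0], 'tcp_pos': [0.25, 0.599, 0.191], 'orientation': [-3.14, -0.0, 2.747], 'wrist_force': [-0.424, -0.101, 0.12], 'moment': [0.008, 0.001, 0.014], 'finger_force': 0.0, 'opening': 0.085}
[ 3.90188417e-01 -3.65454394e-04  1.15199065e+00] [-3.00410424e+00 -1.13157539e-03 -1.57604598e+00] -0.07137736551555302 [1.26026573 0.47244098 1.09066197]
sealer top [([306.0, 196.0], 0.96)]
sealer scene [([327.0, 227.0], 0.87)]
bore top [([300.0, 164.0], 0.63)]
bore scene [([311.0, 229.0], 0.73)]
drawer_front top [([398.0, 152.0], 0.73), ([311.0, 225.0], 0.66)]
drawer_front scene [([338.0, 206.0], 0.6)]
pin top [([419.0, 183.0], 0.44)]
pin scene [([251.0, 181.0], 0.42)]
pin_grip top [([398.0, 150.0], 0.73), ([426.0, 183.0], 0.62)]
pin_grip scene [([251.0, 176.0], 0.57), ([209.0, 187.0], 0.25)]
stand top [([484.0, 225.0], 0.94), ([430.0, 232.0], 0.91), ([414.0, 190.0], 0.82), ([473.0, 145.0], 0.68)]
stand scene [([193.0, 208.0], 0.9), ([254.0, 200.0], 0.89), ([229.0, 163.0], 0.83), ([264.0, 173.0], 0.61), ([256.0, 193.0], 0.28)]
stand_hole top [([486.0, 129.0], 0.98), ([500.0, 222.0], 0.98), ([415.0, 183.0], 0.97), ([443.0, 229.0], 0.66), ([184.0, 232.0], 0.25)]
stand_hole scene [([259.0, 158.0], 0.87), ([186.0, 187.0], 0.58), ([224.0, 148.0], 0.56)]
spool top [([377.0, 212.0], 0.49)]
spool scene [([286.0, 194.0], 0.58)]
```

View pics/top.png

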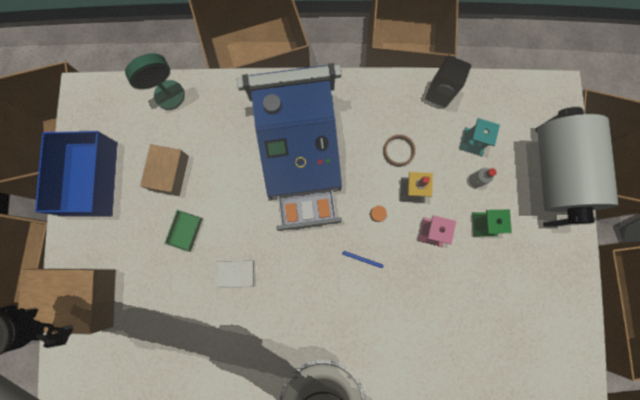

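View pics/scene.png

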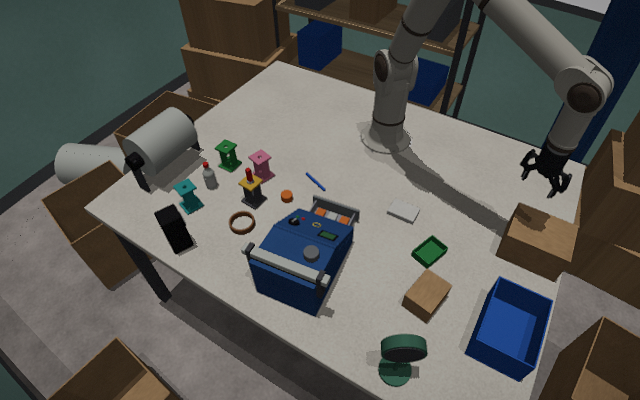

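The top view shows my target, the yellow stand at (420,184), with a red handle whose top is at about (426,181). It could be confused with:
- the glue bottle with a red cap, at (487,176)
- the teal stand at (485,133)
- the pink stand at (440,230)
- the green stand at (497,222)

The sealer ring is at (300,162) and the drawer is open towards the robot. I choose the red square handle in the yellow stand, and I'll check it in a crop.

Run:
```python
from h import *
t=env.capture("top"); c=env.capture("scene")
a=cv2.resize(t["pixels"][120:260,340:520][...,::-1],None,fx=3,fy=3,interpolation=cv2.INTER_CUBIC)
b=cv2.resize(c["pixels"][140:230,180:380][...,::-1],None,fx=2.7,fy=2.0,interpolation=cv2.INTER_CUBIC)
w=max(a.shape[1],b.shape[1]);out=np.zeros((600,w,3),np.uint8);out[:420,:a.shape[1]]=a;out[420:600,:b.shape[1]]=b
cv2.imwrite("pics/crop1.png",out)
print("stand",onz(t,[415,183],.1),onz(c,[259,158],.1),"bore",onz(t,[300,163],.12),onz(c,[311,229],.12))
hsv=cv2.cvtColor(t["pixels"],cv2.COLOR_RGB2HSV)
m=cv2.inRange(hsv,(15,130,90),(32,255,255))
n,l,st,ce=cv2.connectedComponentsWithStats(m)
for i in range(1,n):
  if st[i,4]>15:
    pts=np.argwhere(l==i)[:,::-1].astype(np.float32); print(st[i],ce[i],cv2.minAreaRect(pts))
m=cv2.inRange(hsv,(100,120,40),(125,255,255))
n,l,st,ce=cv2.connectedComponentsWithStats(m)
for i in range(1,n):
  if st[i,4]>300: print("blue",st[i],cv2.minAreaRect(np.argwhere(l==i)[:,::-1].astype(np.float32)))
```

```text
stand [ 0.58112121 -0.24677358  0.1       ] [ 0.46787824 -0.30382373  0.1       ] bore [0.63100139 0.05217815 0.12      ] [0.6569142  0.04989856 0.12      ]
[409 173  23  23 366] [419.29781421 184.69398907] ((420.0, 184.0), (22.0, 22.0), 90.0)
blue [ 259   83   74   77 2393] ((298.2999572753906, 122.59999084472656), (74.81190490722656, 69.72073364257812), 81.8698959350586)
blue [  35  132   64   82 4238] ((66.36764526367188, 171.7205810546875), (57.29228591918945, 83.90596771240234), 4.39870548248291)
```

View pics/crop1.png

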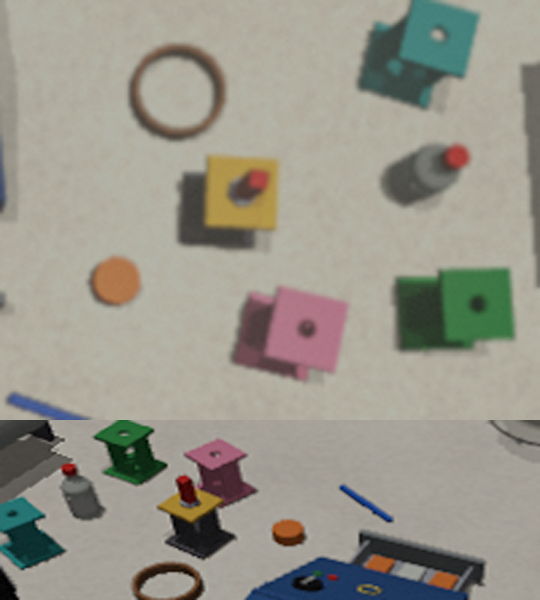

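The crop confirms it: the red handle's top is at crop (258,178), standing in the yellow plate, which is about square to the image. The teal, pink and green stands are empty, and the glue bottle has a round red cap.

Run:
```python
from h import *
t=env.capture("top"); c=env.capture("scene")
print("stand",onz(t,[420,184],.1),onz(c,[250,181],.1),"pintop",onz(t,[426,179.3],.16),"bore",onz(t,[300.5,162],.12),onz(c,[317,225],.12), tri([ray(t,[300.5,162]),ray(c,[317,225])]))
w=env.capture("wrist");print(np.round(w["T_tool_cam"],3),w["fx"])
```

```text
stand [ 0.57842394 -0.25982531  0.1       ] [ 0.57925361 -0.25719343  0.1       ] pintop [ 0.57940314 -0.26042564  0.16      ] bore [0.63362446 0.05089988 0.12      ] [0.63401319 0.05738349 0.12      ] [0.63305606 0.05346906 0.11667855]
[[ 0.001 -0.963 -0.268  0.067]
 [ 1.     0.001  0.001 -0.002]
 [-0.001 -0.268  0.963 -0.182]
 [ 0.     0.     0.     1.   ]] 313.15302432780413
```

Call:
play_rows(moves=[{"delta_pos": [1,-3,1.5],"roll": 0.1,"grip": 1},{"delta_pos": [1.3,-3.8,0.8],"roll": 0.1,"grip": 1},{"delta_pos": [1.3,-3.8,0.8],"roll": 0.1,"grip": 1},{"delta_pos": [1.3,-3.8,0.8],"roll": 0.1,"grip": 1},{"delta_pos": [1.3,-3.8,0.8],"grip": 1},{"delta_pos": [1.3,-3.8,0.8],"grip": 1},{"delta_pos": [1.3,-3.8,0.8],"grip": 1},{"delta_pos": [1.3,-3.8,0.8],"grip": 1},{"delta_pos": [1.3,-3.8,0],"grip": 1},{"delta_pos": [1.3,-3.8,0],"grip": 1},{"delta_pos": [1.3,-3.8,0],"grip": 1},{"delta_pos": [1.3,-3.8,0],"grip": 1},{"delta_pos": [1.3,-3.8,0],"grip": 1},{"delta_pos": [1.3,-3.8,0],"grip": 1}])

```text
$.moves[4]: bad value
```

Call:
play_rows(moves=[{"delta_pos": [1,-3,1.5],"roll": 0.1,"grip": 1},{"delta_pos": [1.3,-3.8,0.8],"roll": 0.1,"grip": 1},{"delta_pos": [1.3,-3.8,0.8],"roll": 0.1,"grip": 1},{"delta_pos": [1.3,-3.8,0.8],"roll": 0.1,"grip": 1},{"delta_pos": [1.3,-3.8,0.8],"roll": 0,"grip": 1},{"delta_pos": [1.3,-3.8,0.8],"roll": 0,"grip": 1},{"delta_pos": [1.3,-3.8,0.8],"roll": 0,"grip": 1},{"delta_pos": [1.3,-3.8,0.8],"roll": 0,"grip": 1},{"delta_pos": [1.3,-3.8,0],"roll": 0,"grip": 1},{"delta_pos": [1.3,-3.8,0],"roll": 0,"grip": 1},{"delta_pos": [1.3,-3.8,0],"roll": 0,"grip": 1},{"delta_pos": [1.3,-3.8,0],"roll": 0,"grip": 1},{"delta_pos": [1.3,-3.8,0],"roll": 0,"grip": 1},{"delta_pos": [1.3,-3.8,0],"roll": 0,"grip": 1}])

```text
t: 2.32
tcp_pos: [0.4293, 0.0741, 0.2633]
orientation: [3.142, 0.001, -3.136]
wrist_force: [0.7, 0.4, -0.4]
opening: 0.0856
finger_force: 0.0
```

Run:
```python
from h import *
s=env.observe(); w=env.capture("wrist"); save(w,"w1.png")
for n in ["bore","drawer_front","sealer"]:
  for d in env.landmark_of(w,n)[:3]: print(n,np.round(d["location"],1),round(d["score"],2),onz(w,d["location"],{"bore":.12,"drawer_front":.036,"sealer":0}[n],s))
```

```text
bore [304.  340.7] 0.84 [0.63470216 0.05582189 0.12      ]
bore [142.6 319.8] 0.64 [ 0.60764384 -0.14391716  0.12      ]
drawer_front [289.6 200.6] 0.6 [0.47695491 0.03373442 0.036     ]
drawer_front [110.7 257. ] 0.49 [ 0.56433532 -0.2305069   0.036     ]
sealer [298.  253.9] 0.86 [0.57306679 0.04183388 0.        ]
```

View pics/w1.png

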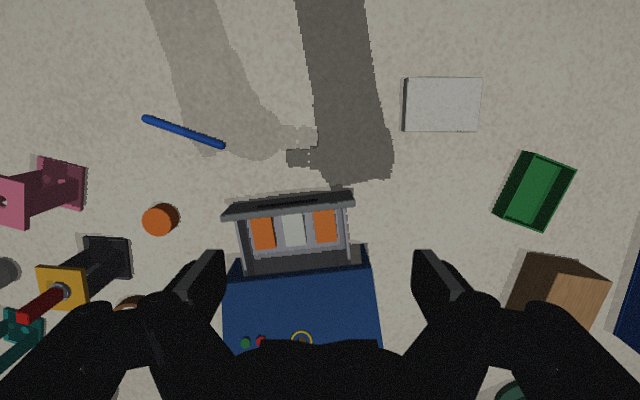

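Call:
play_rows(moves=[{"delta_pos": [1,-2.5,0],"roll": 0,"grip": 1},{"delta_pos": [1.3,-3.8,0],"roll": 0,"grip": 1},{"delta_pos": [1.3,-3.8,0],"roll": 0,"grip": 1},{"delta_pos": [1.3,-3.8,0],"roll": 0,"grip": 1},{"delta_pos": [1.3,-3.8,0],"roll": 0,"grip": 1},{"delta_pos": [1.3,-3.8,0],"roll": 0,"grip": 1},{"delta_pos": [1.3,-3.8,0],"roll": 0,"grip": 1},{"delta_pos": [1.3,-3.8,0],"roll": 0,"grip": 1},{"delta_pos": [1.3,-3,0],"roll": 0,"grip": 1},{"delta_pos": [1,-1.2,0],"roll": 0,"grip": 1},{"delta_pos": [0,0,0],"roll": 0,"grip": 1}])

```text
t: 3.43
tcp_pos: [0.5544, -0.2591, 0.262]
orientation: [-3.141, 0.0, -3.138]
wrist_force: [-0.5, 0.7, -0.7]
opening: 0.0856
finger_force: 0.0
```

The wrist view shows the drawer front at about (289,205), the bore ring at (303,338), and the sealer turned about 0.14 rad. Next is the stand from close by.

Run:
```python
from h import *
s=env.observe(); w=env.capture("wrist"); save(w,"w2.png")
for n,z in [("pin_grip",.135),("stand_hole",.1),("pin",.1)]:
  for d in env.landmark_of(w,n)[:3]: print(n,np.round(d["location"],1),round(d["score"],2),onz(w,d["location"],z,s))
hsv=cv2.cvtColor(w["pixels"],cv2.COLOR_RGB2HSV)
m=cv2.inRange(hsv,(0,150,60),(8,255,255))|cv2.inRange(hsv,(172,150,60),(180,255,255))
n,l,st,ce=cv2.connectedComponentsWithStats(m)
for i in range(1,n):
  if st[i,4]>60: print("red",st[i],cv2.minAreaRect(np.argwhere(l==i)[:,::-1].astype(np.float32)))
```

```text
pin_grip [320.1 209. ] 0.75 [ 0.58245821 -0.2590012   0.135     ]
stand_hole [126.5 109.4] 0.96 [ 0.48214321 -0.46784257  0.1       ]
stand_hole [320.1 200.4] 0.69 [ 0.58300827 -0.25880234  0.1       ]
stand_hole [268.5  86.9] 0.68 [ 0.46032338 -0.31332022  0.1       ]
pin [317.6 195.5] 0.66 [ 0.57724074 -0.26167584  0.1       ]
red [310 206  18  18 239] ((317.99407958984375, 214.27647399902344), (16.161319732666016, 15.293599128723145), 12.528807640075684)
red [144 218  19  17 243] ((153.0, 226.50001525878906), (17.677669525146484, 16.26345443725586), 45.0)
red [541 245  10  11  91] ((545.5, 250.0), (10.0, 9.0), 90.0)
```

View pics/w2.png

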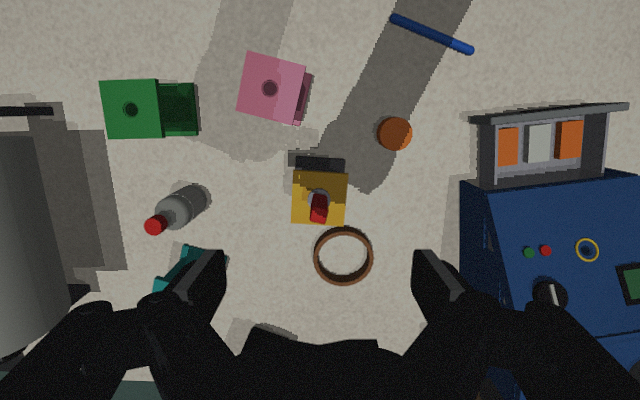

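The red handle top is at about (318,215), the plate centre at about (319,197), and the pink, green and teal stands lie clear of them. I need a zoom to get the handle's yaw.

Run:
```python
from h import *
s=env.observe(); w=env.capture("wrist"); save(w,"w2z.png",(275,150,365,235),7)
print(onz(w,[319.5,197.5],.1,s), onz(w,[318,214],.16,s))
```

```text
[ 0.57852607 -0.25400707  0.1       ] [ 0.57873774 -0.25580868  0.16      ]
```

View pics/w2z.png

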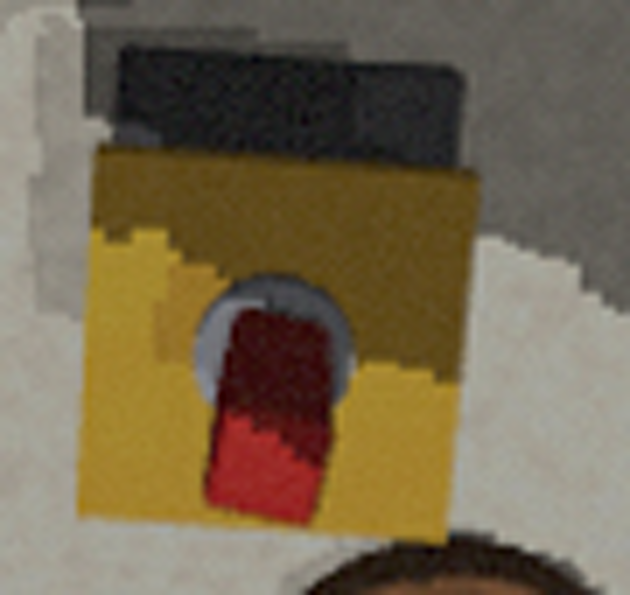

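The pin axis is at about (0.580,-0.260) and the handle yaw is about -0.17. Going down and gripping.

Call:
play_rows(moves=[{"delta_pos": [1.3,0,0],"roll": -0.08,"grip": 1},{"delta_pos": [1.25,-0.05,-1],"roll": -0.08,"grip": 1},{"delta_pos": [0,0,-3],"roll": 0,"grip": 1},{"delta_pos": [0,0,-3],"roll": 0,"grip": 1},{"delta_pos": [0,0,-3],"roll": 0,"grip": 1},{"delta_pos": [0,0,-2.5],"roll": 0,"grip": 1},{"delta_pos": [0,0,-1.4],"roll": 0,"grip": 1},{"delta_pos": [0,0,-0.4],"roll": 0,"grip": 0.6},{"delta_pos": [0,0,0],"roll": 0,"grip": 0.3},{"delta_pos": [0,0,0],"roll": 0,"grip": 0},{"delta_pos": [0,0,0],"roll": 0,"grip": 0},{"delta_pos": [0,0,0],"roll": 0,"grip": 0},{"delta_pos": [0,0,0],"roll": 0,"grip": 0},{"delta_pos": [0,0,0],"roll": 0,"grip": 0},{"delta_pos": [0,0,0],"roll": 0,"grip": 0}])

```text
t: 4.93
tcp_pos: [0.579, -0.2579, 0.1207]
orientation: [-3.141, 0.001, 2.987]
wrist_force: [-0.8, 0.3, 3.2]
opening: 0.0002
finger_force: 1.6
```

Run:
```python
from h import *
s=env.observe(); w=env.capture("wrist"); c=env.capture("scene");t=env.capture("top")
a=w["pixels"][100:400,160:480]
b=cv2.resize(c["pixels"][130:230,190:310],(360,300)); d=cv2.resize(t["pixels"][140:230,380:480],(333,300))
out=np.zeros((600,700,3),np.uint8);out[:300,:320]=a;out[:300,330:690]=b;out[300:,:333]=d
cv2.imwrite("pics/miss.png",out[...,::-1])
```

```text
(no output)
```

View pics/miss.png

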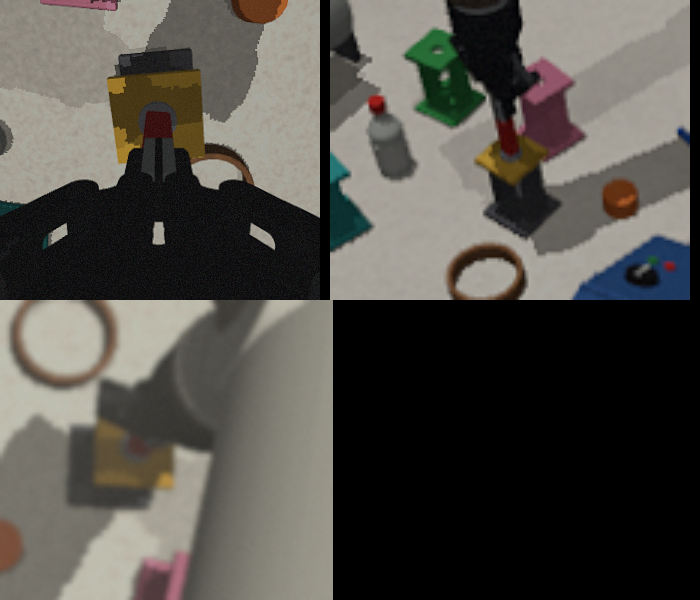

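Run:
```python
from h import *
s=env.observe(); print(s["tcp_pos"],s["opening"],s["finger_force"],s["wrist_force"])
w=env.capture("wrist"); c=env.capture("scene")
for X in ([.579,-.258,.1207],[.58,-.26,.1],[.58,-.26,.16],[.58,-.26,.0]):
  print(X,"wristcrop",proj(w,X,s)-[160,100],"scenecrop",(proj(c,X)-[190,130])*3+[330,0])
for n in ["pin","pin_grip","stand_hole"]:
  for q in (w,c): print(n,[(np.round(d["location"]).tolist(),round(d["score"],2)) for d in env.landmark_of(q,n)][:3])
hsv=cv2.cvtColor(w["pixels"],cv2.COLOR_RGB2HSV)
m=cv2.inRange(hsv,(0,120,40),(8,255,255))|cv2.inRange(hsv,(172,120,40),(180,255,255))
n,l,st,ce=cv2.connectedComponentsWithStats(m)
for i in range(1,n):
  if st[i,4]>60: print("red",st[i])
b=cv2.resize(w["pixels"][170:330,260:380],(450,600),interpolation=cv2.INTER_CUBIC)
e=cv2.resize(c["pixels"][140:190,230:275],(340,378),interpolation=cv2.INTER_CUBIC)
out=np.zeros((600,800,3),np.uint8);out[:,:450]=b;out[:378,455:795]=e
cv2.imwrite("pics/miss2.png",np.clip(out[...,::-1].astype(float)*1.8,0,255).astype(np.uint8))
```

```text
[ 0.57898904 -0.25788676  0.12065465] -7.493317942404749e-07 2.6115652173757553 [-0.98065652  0.29144492  3.97025307]
[0.579, -0.258, 0.1207] wristcrop [161.05726638 125.93982426] scenecrop [507.05004181 140.20864915]
[0.58, -0.26, 0.1] wristcrop [158.11077283 117.15596646] scenecrop [507.74295145 152.5004355 ]
[0.58, -0.26, 0.16] wristcrop [158.09857461 155.83172679] scenecrop [500.14479879 115.77821967]
[0.58, -0.26, 0.0] wristcrop [158.12115381  84.67187217] scenecrop [519.46069335 208.75036623]
pin [([318.0, 218.0], 0.97)]
pin [([253.0, 181.0], 0.66)]
pin_grip [([318.0, 239.0], 0.67)]
pin_grip [([250.0, 176.0], 0.57)]
stand_hole [([200.0, 46.0], 0.6)]
stand_hole [([247.0, 183.0], 0.96), ([224.0, 146.0], 0.94), ([257.0, 158.0], 0.8)]
red [302 211  30  37 699]
red [  47  280   43   36 1065]
```

View pics/miss2.png

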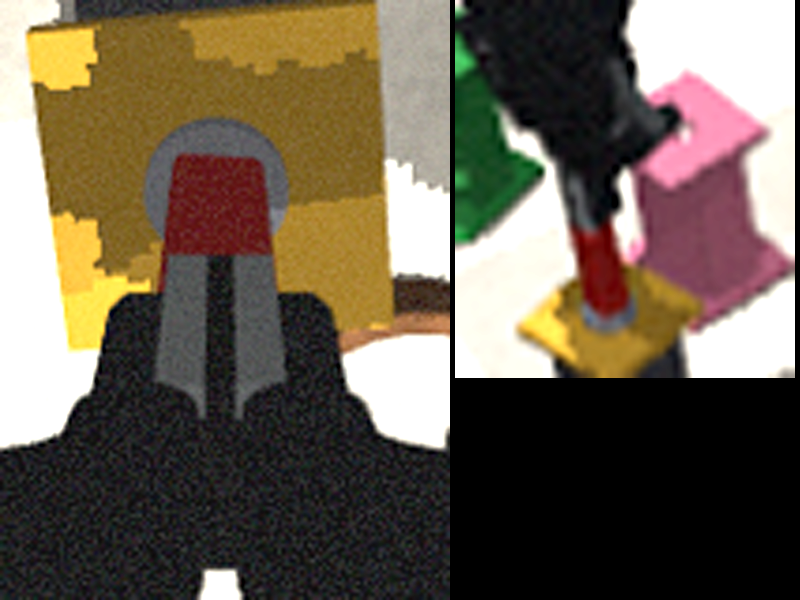

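The wrist view and the forces show what happened. The fingers shut on top of the handle at z ≈ 0.16, while the reported TCP was 0.121. The real fingertips are therefore about 39 mm short of the reported TCP, which also fits how wide the open fingers appear in the images. I'll open, go down 42 mm more and grip again.

Call:
play_rows(moves=[{"delta_pos": [0,0,0.8],"roll": 0,"grip": 1},{"delta_pos": [0,0,0],"roll": 0,"grip": 1},{"delta_pos": [0,0,0],"roll": 0,"grip": 1},{"delta_pos": [0,0,0],"roll": 0,"grip": 1},{"delta_pos": [0,0,0],"roll": 0,"grip": 1},{"delta_pos": [0,0,-1.6],"roll": 0,"grip": 1},{"delta_pos": [0,0,-1.6],"roll": 0,"grip": 1},{"delta_pos": [0,0,-1.2],"roll": 0,"grip": 1},{"delta_pos": [0,0,-0.4],"roll": 0,"grip": 1},{"delta_pos": [0,0,0],"roll": 0,"grip": 0},{"delta_pos": [0,0,0],"roll": 0,"grip": 0},{"delta_pos": [0,0,0],"roll": 0,"grip": 0},{"delta_pos": [0,0,0],"roll": 0,"grip": 0},{"delta_pos": [0,0,0],"roll": 0,"grip": 0},{"delta_pos": [0,0,0],"roll": 0,"grip": 0}])

```text
t: 6.73
tcp_pos: [0.579, -0.2577, 0.0806]
orientation: [-3.141, 0.001, 2.987]
wrist_force: [-0.7, -0.0, -0.6]
opening: 0.0155
finger_force: 58.4
```

Gripped: opening 15.5 mm, force 58 N. Since the tool can only point down, I'll tilt the pin in the grip by lifting it 45 mm and levering the rod against the rim of the stand hole.

Call:
play_rows(moves=[{"delta_pos": [0,0,1],"roll": 0,"grip": 0},{"delta_pos": [0,0,1.5],"roll": 0,"grip": 0},{"delta_pos": [0,0,1.5],"roll": 0,"grip": 0},{"delta_pos": [0,0,0.5],"roll": 0,"grip": 0},{"delta_pos": [-0.6,0.09,-0.02],"roll": 0,"grip": 0},{"delta_pos": [-0.6,0.09,-0.06],"roll": 0,"grip": 0},{"delta_pos": [-0.6,0.09,-0.11],"roll": 0,"grip": 0},{"delta_pos": [0,0,0],"roll": 0,"grip": 0}])

```text
t: 7.4
tcp_pos: [0.5624, -0.2555, 0.1242]
orientation: [-3.141, 0.006, 2.987]
wrist_force: [5.8, -2.0, 3.8]
opening: 0.0152
finger_force: 59.1
```

Call:
play_rows(moves=[{"delta_pos": [-0.6,0.09,-0.15],"roll": 0,"grip": 0},{"delta_pos": [-0.6,0.09,-0.19],"roll": 0,"grip": 0},{"delta_pos": [-0.6,0.09,-0.24],"roll": 0,"grip": 0},{"delta_pos": [-0.6,0.09,-0.3],"roll": 0,"grip": 0},{"delta_pos": [-0.6,0.09,-0.36],"roll": 0,"grip": 0},{"delta_pos": [-0.3,0.05,-0.2],"roll": 0,"grip": 0},{"delta_pos": [0,0,0],"roll": 0,"grip": 0}])

```text
t: 7.98
tcp_pos: [0.5289, -0.2504, 0.1093]
orientation: [-3.141, 0.004, 2.986]
wrist_force: [3.3, -1.5, 4.7]
opening: 0.0155
finger_force: 60.9
```

Run:
```python
from h import *
s=env.observe(); w=env.capture("wrist"); c=env.capture("scene")
print(s["wrist_force"],s["moment"])
for n in ["pin","pin_grip","pin_tip"]:
  for q in (w,c): print(n,[(np.round(d["location"]).tolist(),round(d["score"],2)) for d in env.landmark_of(q,n)][:3])
b=cv2.resize(w["pixels"][140:340,240:400],(400,500),interpolation=cv2.INTER_CUBIC)
e=cv2.resize(c["pixels"][130:200,220:280],(400,466),interpolation=cv2.INTER_CUBIC)
out=np.zeros((500,800,3),np.uint8);out[:,:400]=b;out[:466,400:]=e
cv2.imwrite("pics/tilt.png",np.clip(out[...,::-1].astype(float)*1.8,0,255).astype(np.uint8))
```

```text
[ 3.31167992 -1.53915912  4.65595607] [-0.35051532 -1.26979304 -0.02373075]
pin [([316.0, 287.0], 0.58)]
pin [([254.0, 169.0], 0.47)]
pin_grip [([318.0, 288.0], 0.83)]
pin_grip [([258.0, 162.0], 0.45)]
pin_tip []
pin_tip []
```

View pics/tilt.png

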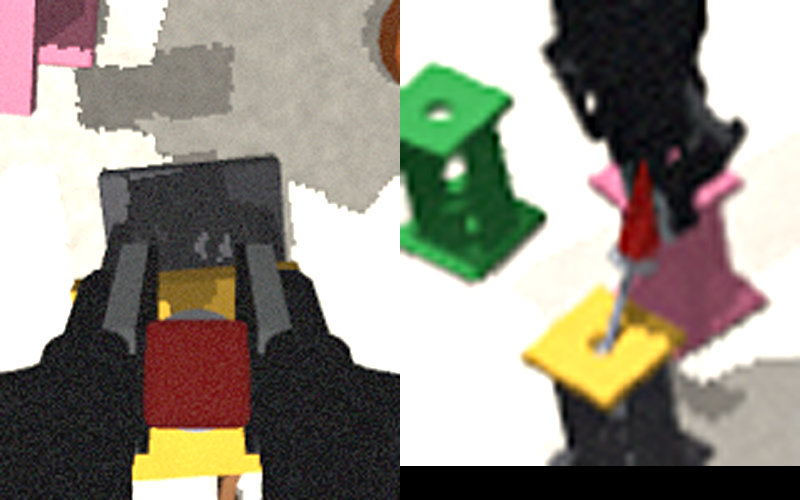

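The pin is now tilted in the grip with the handle leaning toward the robot, about 33–35° by geometry. I'll pull it out along its axis, raise it, turn to the sealer's heading and move above the bore.

Call:
play_rows(moves=[{"delta_pos": [-0.6,0.09,0.85],"roll": 0,"grip": 0},{"delta_pos": [-0.9,0.14,1.3],"roll": 0,"grip": 0},{"delta_pos": [-1,0.15,1.5],"roll": 0,"grip": 0},{"delta_pos": [-0.3,0,3],"roll": 0,"grip": 0},{"delta_pos": [0,1,3],"roll": 0.05,"grip": 0},{"delta_pos": [0.5,2.5,3],"roll": 0.1,"grip": 0},{"delta_pos": [0.8,3,1.2],"roll": 0.1,"grip": 0},{"delta_pos": [0.8,3.3,0],"roll": 0.045,"grip": 0},{"delta_pos": [0.8,3.3,0],"roll": 0,"grip": 0},{"delta_pos": [0.8,3.3,0],"roll": 0,"grip": 0},{"delta_pos": [0.8,3.3,0],"roll": 0,"grip": 0},{"delta_pos": [0.8,3.3,0],"roll": 0,"grip": 0},{"delta_pos": [0.5,3,0],"roll": 0,"grip": 0},{"delta_pos": [0,2,0],"roll": 0,"grip": 0},{"delta_pos": [0,1,-1],"roll": 0,"grip": 0},{"delta_pos": [0,0,-1],"roll": 0,"grip": 0},{"delta_pos": [0,0,0],"roll": 0,"grip": 0}])

```text
t: 9.8
tcp_pos: [0.5542, 0.0425, 0.2229]
orientation: [-3.141, -0.008, -3.001]
wrist_force: [-0.6, -0.2, -1.6]
opening: 0.0149
finger_force: 60.0
```

```bash
cat > m.py <<'E'
from h import *
s=env.observe(); w=env.capture("wrist"); c=env.capture("scene");t=env.capture("top")
print(s["tcp_pos"],s["orientation"],s["wrist_force"])
for n in ["pin","pin_grip","pin_tip","bore"]:
  rs=[]
  for q,l in ((w,"w"),(c,"s"),(t,"t")):
    d=env.landmark_of(q,n)[:2]; print(n,l,[(np.round(e["location"],1).tolist(),round(e["score"],2)) for e in d])
    if n=="bore":
      for e in d: print(onz(q,e["location"],.12,s))
    if d: rs.append(ray(q,d[0]["location"],s))
  if len(rs)>1: print(" tri",tri(rs))
E
python3 m.py
```

```text
[0.5541579  0.04252903 0.22289079] [-3.14079962 -0.00794213 -3.00126641] [-0.58953927 -0.19270843 -1.59135984]
pin w [([318.9, 284.6], 0.75), ([205.7, 8.9], 0.26)]
pin s [([323.0, 180.5], 0.44)]
pin t []
 tri [0.5738189  0.04340085 0.25832576]
pin_grip w [([321.6, 288.6], 0.81)]
pin_grip s [([327.1, 173.2], 0.47)]
pin_grip t []
 tri [0.56134104 0.04605363 0.28037757]
pin_tip w [([321.3, 271.4], 0.39)]
pin_tip s [([319.1, 207.1], 0.65), ([249.4, 180.7], 0.41)]
pin_tip t []
 tri [0.60881548 0.0505148  0.17660371]
bore w [([319.4, 268.8], 0.74)]
[0.63573318 0.05329031 0.12      ]
bore s [([315.2, 226.3], 0.9)]
[0.64125259 0.05533508 0.12      ]
bore t []
 tri [0.63821923 0.05349545 0.11532866]
```

```bash
cat > ov.py <<'E'
from h import *
s=env.observe(); w=env.capture("wrist"); c=env.capture("scene")
u=np.array([.990,.1395,0]);G=np.array(s["tcp_pos"])+[0,0,.058]
B=np.array([.6355,.0545,.12])
def crop(q,x,y,W,H,k):
    im=cv2.resize(q["pixels"][y:y+H,x:x+W],None,fx=k,fy=k,interpolation=cv2.INTER_CUBIC).astype(float)*1.6
    im=np.ascontiguousarray(np.clip(im,0,255).astype(np.uint8))
    def dot(X,col):
        p=(proj(q,X,s)-[x,y]+.5)*k; cv2.circle(im,(int(p[0]),int(p[1])),3,col,-1); return np.round(proj(q,X,s),1)
    for th,col in ((24,(0,255,0)),(30,(255,255,0)),(36,(255,0,255))):
        a=np.radians(th);d=np.sin(a)*u-np.cos(a)*np.array([0,0,1])
        print(th,dot(G+.0386*d,col),dot(G+.1136*d,col))
    print(dot(B,(0,255,255)))
    return im
a=crop(w,270,215,100,110,4);b=crop(c,290,155,60,90,6)
out=np.zeros((560,780,3),np.uint8);out[:440,:400]=a;out[:540,405:765]=b
cv2.imwrite("pics/ov.png",out[...,::-1])
E
python3 ov.py
```

```text
24 [321.8 267.1] [320.6 261. ]
30 [321.8 274.4] [320.6 276.2]
36 [321.8 281.8] [320.6 291.7]
[319.5 262.6]
24 [324.1 182.7] [320.1 204.9]
30 [323.6 183.1] [318.7 206.2]
36 [323.1 183.3] [317.3 207.1]
[316.  224.9]
```

View pics/ov.png

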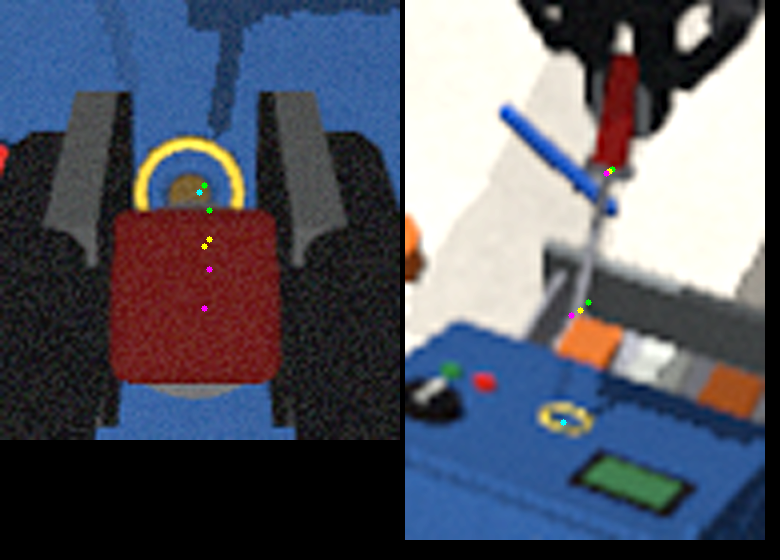

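The scene crop shows the rod running from the collar at crop (605,175) to the tip at about (571,317), so the tilt is about 35° (the magenta points), and the ring is at (566,419). The wrist crop shows the ring centre about 2 px left of my estimate, which puts the bore's y at about 0.053. Moving to 15 mm outside the mouth.

Call:
play_rows(moves=[{"delta_pos": [0.3,0.1,-1],"roll": 0,"grip": 0},{"delta_pos": [0.3,0,-1.6],"roll": 0,"grip": 0},{"delta_pos": [0.3,0,-1.6],"roll": 0,"grip": 0},{"delta_pos": [0,0,-1.3],"roll": 0,"grip": 0},{"delta_pos": [0,0,0],"roll": 0,"grip": 0},{"delta_pos": [0,0,0],"roll": 0,"grip": 0}])

```text
t: 11.15
tcp_pos: [0.5656, 0.045, 0.1708]
orientation: [3.141, -0.003, -3.001]
wrist_force: [0.3, 0.8, -0.4]
opening: 0.0155
finger_force: 60.0
```

```bash
cat > tip.py <<'E'
from h import *
s=env.observe(); c=env.capture("scene"); w=env.capture("wrist")
print(s["tcp_pos"],s["wrist_force"])
u=np.array([.990,.1395,0]);G=np.array(s["tcp_pos"])+[0,0,.058]
for th in (32,35,38):
    a=np.radians(th);d=np.sin(a)*u-np.cos(a)*np.array([0,0,1]);X=G+.1136*d
    print(th,X.round(4),"s",proj(c,X).round(1),"w",proj(w,X,s).round(1))
for B in ([.6355,.053,.12],[.6385,.053,.12]): print("bore pred",proj(c,B).round(1),proj(w,B,s).round(1))
for n in ["pin","pin_tip","bore"]:
  for q in (c,w): print(n,[(np.round(e["location"],1).tolist(),round(e["score"],2)) for e in env.landmark_of(q,n)[:2]])
hsv=cv2.cvtColor(c["pixels"],cv2.COLOR_RGB2HSV)
m=cv2.inRange(hsv[205:245,295:340],(22,110,90),(34,255,255)); p=np.argwhere(m)[:,::-1]+[295,205]
print("ring",len(p),p.min(0),p.max(0),p.mean(0), cv2.fitEllipse(p.astype(np.float32))[0] if len(p)>5 else 0)
# rod mask: grayish pixels per row below collar
im=c["pixels"].astype(int)
for r in range(186,228,3): print(r,[tuple(x) for x in im[r,306:328:2]])
E
python3 tip.py
```

```text
[0.56564993 0.04502514 0.17078637] [ 0.30179812  0.82083921 -0.43661159]
32 [0.6252 0.0534 0.1324] s [317.4 220.1] w [320.6 281.5]
35 [0.6302 0.0541 0.1357] s [316.7 220.6] w [320.6 289.3]
38 [0.6349 0.0548 0.1393] s [316. 221.] w [320.6 297.2]
bore pred [315.6 224.7] [318.2 284.6]
bore pred [315.  225.4] [317.7 287.8]
pin [([325.3, 230.0], 0.69), ([324.8, 197.6], 0.68)]
pin [([316.6, 287.2], 0.6), ([56.8, 149.3], 0.47)]
pin_tip [([317.1, 221.3], 0.43)]
pin_tip []
bore [([316.4, 228.2], 0.64), ([312.2, 232.3], 0.51)]
bore [([318.0, 290.4], 0.31)]
ring 5 [313 223] [320 225] [316.  224.2] 0
186 [(np.int64(143), np.int64(140), np.int64(132)), (np.int64(146), np.int64(140), np.int64(134)), (np.int64(144), np.int64(140), np.int64(132)), (np.int64(146), np.int64(141), np.int64(133)), (np.int64(146), np.int64(142), np.int64(134)), (np.int64(148), np.int64(143), np.int64(134)), (np.int64(41), np.int64(44), np.int64(50)), (np.int64(36), np.int64(38), np.int64(40)), (np.int64(47), np.int64(6), np.int64(1)), (np.int64(68), np.int64(14), np.int64(11)), (np.int64(61), np.int64(11), np.int64(11))]
[... 5796 characters left out ...]
5), np.int64(56), np.int64(84)), (np.int64(17), np.int64(37), np.int64(70)), (np.int64(16), np.int64(29), np.int64(50)), (np.int64(15), np.int64(29), np.int64(49)), (np.int64(7), np.int64(25), np.int64(47))]
225 [(np.int64(32), np.int64(59), np.int64(97)), (np.int64(32), np.int64(57), np.int64(97)), (np.int64(29), np.int64(56), np.int64(95)), (np.int64(80), np.int64(85), np.int64(95)), (np.int64(110), np.int64(102), np.int64(50)), (np.int64(71), np.int64(82), np.int64(84)), (np.int64(32), np.int64(50), np.int64(74)), (np.int64(120), np.int64(108), np.int64(50)), (np.int64(27), np.int64(55), np.int64(96)), (np.int64(30), np.int64(55), np.int64(95)), (np.int64(29), np.int64(56), np.int64(95))]
```

Call:
play_rows(moves=[{"delta_pos": [0.2,0.03,-0.4],"roll": 0,"grip": 0},{"delta_pos": [0.25,0.03,-0.44],"roll": 0,"grip": 0},{"delta_pos": [0.25,0.03,-0.44],"roll": 0,"grip": 0},{"delta_pos": [0.2,0.03,-0.35],"roll": 0,"grip": 0},{"delta_pos": [0,0,0],"roll": 0,"grip": 0}])

```text
t: 11.97
tcp_pos: [0.5746, 0.0459, 0.1543]
orientation: [-3.142, -0.003, -3.002]
wrist_force: [-0.4, -0.7, -3.2]
opening: 0.0152
finger_force: 60.0
```

Call:
play_rows(moves=[{"delta_pos": [0.15,0.02,-0.26],"roll": 0,"grip": 0},{"delta_pos": [0.15,0.02,-0.26],"roll": 0,"grip": 0},{"delta_pos": [0,0,0],"roll": 0,"grip": 0}])

```text
t: 12.22
tcp_pos: [0.5777, 0.0463, 0.1493]
orientation: [-3.141, -0.002, -3.002]
wrist_force: [-1.4, -0.4, -3.7]
opening: 0.0155
finger_force: 59.8
```

```bash
python3 tip.py | head -12
```

```text
[0.57766497 0.04631809 0.14934783] [-1.44970441 -0.38783767 -3.67581449]
32 [0.6373 0.0547 0.111 ] s [315.8 227.1] w [320.7 281.5]
35 [0.6422 0.0554 0.1143] s [315.1 227.6] w [320.7 289.3]
38 [0.6469 0.0561 0.1178] s [314.4 228.1] w [320.7 297.1]
bore pred [315.6 224.7] [318.8 285.3]
bore pred [315.  225.4] [318.3 288.7]
pin [([322.1, 204.2], 0.59)]
pin [([319.0, 288.5], 0.88)]
pin_tip [([319.2, 226.9], 0.52)]
pin_tip []
bore [([315.8, 227.5], 0.58), ([419.9, 301.7], 0.44)]
bore []
```

Call:
play_rows(moves=[{"delta_pos": [0.15,0.02,-0.26],"roll": 0,"grip": 0},{"delta_pos": [0.15,0.02,-0.26],"roll": 0,"grip": 0},{"delta_pos": [0,0,0],"roll": 0,"grip": 0}])

```text
t: 12.87
tcp_pos: [0.5806, 0.0468, 0.145]
orientation: [-3.141, -0.002, -3.002]
wrist_force: [-2.9, -1.3, -3.8]
opening: 0.0153
finger_force: 59.8
```

The force points along (-x, -z), which means the rod is touching the back wall of the hole, so it is inside. I'll ease 2 mm forward and continue.

Call:
play_rows(moves=[{"delta_pos": [-0.15,-0.02,-0.1],"roll": 0,"grip": 0},{"delta_pos": [0.1,0.01,-0.26],"roll": 0,"grip": 0},{"delta_pos": [0.1,0.01,-0.2],"roll": 0,"grip": 0},{"delta_pos": [0,0,0],"roll": 0,"grip": 0}])

```text
t: 13.2
tcp_pos: [0.5827, 0.0471, 0.1398]
orientation: [-3.142, 0.001, -3.001]
wrist_force: [-2.3, -0.8, -1.9]
opening: 0.0153
finger_force: 60.0
```

Call:
play_rows(moves=[{"delta_pos": [0.1,0.02,-0.26],"roll": 0,"grip": 0},{"delta_pos": [0.1,0.02,-0.2],"roll": 0,"grip": 0},{"delta_pos": [0,0,0],"roll": 0,"grip": 0}])

```text
t: 13.45
tcp_pos: [0.585, 0.0477, 0.1351]
orientation: [3.141, 0.002, -3.001]
wrist_force: [-0.7, -0.2, -1.3]
opening: 0.0152
finger_force: 60.0
```

Call:
play_rows(moves=[{"delta_pos": [0.12,0.02,-0.24],"roll": 0,"grip": 0},{"delta_pos": [0.12,0.02,-0.2],"roll": 0,"grip": 0},{"delta_pos": [0,0,0],"roll": 0,"grip": 0}])

```text
t: 13.7
tcp_pos: [0.5871, 0.048, 0.1311]
orientation: [3.142, 0.001, -3.001]
wrist_force: [-3.1, -0.9, 2.0]
opening: 0.0154
finger_force: 60.7
```

The latch is touched at about 30 mm. Pressing on gently.

Call:
play_rows(moves=[{"delta_pos": [0.1,0.02,-0.2],"roll": 0,"grip": 0},{"delta_pos": [0.1,0.01,-0.17],"roll": 0,"grip": 0},{"delta_pos": [0,0,0],"roll": 0,"grip": 0}])

```text
t: 13.95
tcp_pos: [0.589, 0.0482, 0.1272]
orientation: [-3.142, 0.001, -3.001]
wrist_force: [-3.0, -1.2, 5.6]
opening: 0.0155
finger_force: 60.8
```

Call:
play_rows(moves=[{"delta_pos": [0.1,0.01,-0.17],"roll": 0,"grip": 0},{"delta_pos": [0.05,0.01,-0.09],"roll": 0,"grip": 0},{"delta_pos": [0,0,0],"roll": 0,"grip": 0}])

```text
t: 14.2
tcp_pos: [0.5904, 0.0484, 0.1248]
orientation: [3.142, 0.001, -3.001]
wrist_force: [-3.9, -1.8, 7.1]
opening: 0.0145
finger_force: 60.8
```

```bash
cat > dr.py <<'E'
from h import *
s=env.observe(); c=env.capture("scene"); w=env.capture("wrist")
for n in ["drawer_front"]:
  for q in (c,w): print(n,[(np.round(e["location"],1).tolist(),round(e["score"],2),onz(q,e["location"],.036,s).round(3).tolist()) for e in env.landmark_of(q,n)[:2]])
E
python3 dr.py
```

```text
drawer_front [([333.8, 212.0], 0.59, [0.501, 0.041, 0.036]), ([401.9, 211.9], 0.28, [0.377, 0.244, 0.036])]
drawer_front [([316.8, 88.5], 0.65, [0.504, 0.033, 0.036])]
```

The drawer front went from x = 0.477 to 0.503 in both cameras, so the latch has let go. Retracting along the bore axis.

Call:
play_rows(moves=[{"delta_pos": [-0.25,-0.03,0.43],"roll": 0,"grip": 0},{"delta_pos": [-0.4,-0.06,0.7],"roll": 0,"grip": 0},{"delta_pos": [-0.45,-0.06,0.85],"roll": 0,"grip": 0},{"delta_pos": [-0.5,-0.07,0.9],"roll": 0,"grip": 0},{"delta_pos": [-0.5,-0.07,0.9],"roll": 0,"grip": 0},{"delta_pos": [-0.5,-0.07,1],"roll": 0,"grip": 0},{"delta_pos": [-0.5,-0.07,1.2],"roll": 0,"grip": 0},{"delta_pos": [-0.5,-0.07,2],"roll": 0,"grip": 0},{"delta_pos": [0,0,2],"roll": 0,"grip": 0},{"delta_pos": [0,0,0],"roll": 0,"grip": 0}])

```text
t: 15.23
tcp_pos: [0.5563, 0.0436, 0.2294]
orientation: [-3.141, 0.008, -3.001]
wrist_force: [1.5, -0.0, 0.3]
opening: 0.0153
finger_force: 60.1
```

```bash
python3 dr.py; python3 m.py
```

```text
drawer_front [([333.3, 211.3], 0.89, [0.499, 0.038, 0.036]), ([212.7, 187.3], 0.51, [0.634, -0.404, 0.036])]
drawer_front [([317.4, 127.8], 0.75, [0.507, 0.034, 0.036])]
[0.55319929 0.04322967 0.22361176] [ 3.14155378e+00 -1.06918055e-03 -3.00133803e+00] [-0.07837229 -0.32525139 -1.02620333]
pin w [([317.9, 286.8], 0.74)]
pin s [([325.2, 180.3], 0.55)]
pin t [([167.1, 171.7], 0.51)]
 tri [0.57169751 0.13668039 0.35409924]
pin_grip w [([317.5, 289.2], 0.85)]
pin_grip s [([328.8, 172.6], 0.6), ([319.7, 205.4], 0.29)]
pin_grip t []
 tri [0.55873877 0.04722715 0.28213535]
pin_tip w []
pin_tip s [([320.3, 205.7], 0.74)]
pin_tip t []
bore w [([318.2, 265.5], 0.71)]
[0.63265336 0.0525511  0.12      ]
bore s [([316.7, 225.1], 0.97)]
[0.63483441 0.05679602 0.12      ]
bore t []
 tri [0.63343463 0.05411034 0.11711226]
```

The latch is tripped and the drawer rests about 50 mm open. The pin is now tilted about 30°. To straighten it I'll press the rod against the near edge of the stand's plate, then hang it. First I move to the approach point.

Call:
play_rows(moves=[{"delta_pos": [-0.6,-1.2,0.3],"roll": -0.05,"grip": 0},{"delta_pos": [-0.9,-2.6,0.3],"roll": -0.08,"grip": 0},{"delta_pos": [-0.9,-3,0],"roll": -0.08,"grip": 0},{"delta_pos": [-0.9,-3.2,0],"roll": -0.085,"grip": 0},{"delta_pos": [-0.9,-3.2,0],"roll": 0,"grip": 0},{"delta_pos": [-0.9,-3.2,0],"roll": 0,"grip": 0},{"delta_pos": [-0.9,-3.2,0],"roll": 0,"grip": 0},{"delta_pos": [-0.9,-3.2,0],"roll": 0,"grip": 0},{"delta_pos": [-0.6,-3,0],"roll": 0,"grip": 0},{"delta_pos": [0,-2,-1],"roll": 0,"grip": 0},{"delta_pos": [0,-0.8,-2],"roll": 0,"grip": 0},{"delta_pos": [0,0,-1.5],"roll": 0,"grip": 0},{"delta_pos": [0,0,0],"roll": 0,"grip": 0},{"delta_pos": [0,0,0],"roll": 0,"grip": 0}])

```text
t: 17.35
tcp_pos: [0.4782, -0.2422, 0.1846]
orientation: [3.141, -0.002, 2.987]
wrist_force: [-0.6, 0.2, 0.2]
opening: 0.0156
finger_force: 60.0
```

```bash
cat > ang.py <<'E'
from h import *
s=env.observe(); c=env.capture("scene"); w=env.capture("wrist")
print(s["tcp_pos"],s["orientation"][2],s["wrist_force"])
y=s["orientation"][2];v=-np.array([np.cos(y),np.sin(y),0]);l=np.array([-v[1],v[0],0]);G=np.array(s["tcp_pos"])+[0,0,.058]
hsv=cv2.cvtColor(w["pixels"],cv2.COLOR_RGB2HSV)
m=cv2.inRange(hsv,(0,120,25),(8,255,255))|cv2.inRange(hsv,(172,120,25),(180,255,255)); m[:, :285]=0;m[:,360:]=0;m[:215]=0
p=np.argwhere(m); print("red rows/cols",np.percentile(p,[.5,99.5],axis=0).round(1).tolist())
for th in range(-6,43,6):
  a=np.radians(th);d=np.sin(a)*v-np.cos(a)*np.array([0,0,1]);n=np.cos(a)*v+np.sin(a)*np.array([0,0,1])
  P=[proj(w,G+k*d+i*n+j*l,s) for k in (.0336,-.0214) for i in (-.008,.008) for j in (-.008,.008)]
  print(th,np.min(P,0).round(1)[::-1],np.max(P,0).round(1)[::-1],"tip s",proj(c,G+.1136*d).round(1),"col s",proj(c,G+.0386*d).round(1))
for n in ["pin","pin_tip","pin_grip"]:
  print(n,[(np.round(e["location"],1).tolist(),round(e["score"],2)) for e in env.landmark_of(c,n)[:3]])
E
python3 ang.py
```

```text
[ 0.47824652 -0.24221173  0.18464955] 2.9868660086784757 [-0.6178267   0.22509073  0.19693204]
red rows/cols [[268.0, 297.0], [310.0, 340.0]]
-6 [222.  301.8] [320.3 345.3] tip s [272.1 157.9] col s [268.3 143.1]
0 [227.5 301.8] [317.  345.3] tip s [269.7 159.7] col s [267.4 143.8]
6 [233.3 301.9] [313.1 345.3] tip s [267.3 161.3] col s [266.6 144.3]
12 [239.3 302. ] [308.5 345.1] tip s [264.9 162.7] col s [265.7 144.7]
18 [245.5 302. ] [303.3 345. ] tip s [262.4 163.7] col s [264.9 145.1]
24 [251.8 301.9] [297.7 345.2] tip s [260.  164.5] col s [264.  145.3]
30 [248.  301.8] [291.6 345.3] tip s [257.6 165. ] col s [263.2 145.4]
36 [242.6 301.8] [295.1 345.3] tip s [255.3 165.1] col s [262.4 145.4]
42 [237.6 301.8] [301.8 345.3] tip s [253. 165.] col s [261.7 145.3]
pin [([262.2, 144.8], 0.65), ([266.6, 138.6], 0.44)]
pin_tip []
pin_grip [([270.0, 135.2], 0.52)]
```

Call:
play_rows(moves=[{"delta_pos": [0,-0.1,-2],"roll": 0,"grip": 0},{"delta_pos": [0,0,-2.2],"roll": 0,"grip": 0},{"delta_pos": [0,0,-1.4],"roll": 0,"grip": 0},{"delta_pos": [0.6,-0.09,0],"roll": 0,"grip": 0},{"delta_pos": [0.6,-0.09,0],"roll": 0,"grip": 0},{"delta_pos": [0.6,-0.09,0],"roll": 0,"grip": 0},{"delta_pos": [0.6,-0.09,0],"roll": 0,"grip": 0},{"delta_pos": [0.6,-0.09,0],"roll": 0,"grip": 0},{"delta_pos": [0.3,-0.05,0],"roll": 0,"grip": 0},{"delta_pos": [0,0,0],"roll": 0,"grip": 0}])

```text
t: 18.43
tcp_pos: [0.511, -0.2487, 0.1295]
orientation: [-3.142, -0.003, 2.987]
wrist_force: [-4.6, 0.6, -3.4]
opening: 0.0155
finger_force: 58.6
```

```bash
python3 ang.py
```

```text
[ 0.5109608  -0.24870558  0.12947368] 2.9869583626902405 [-4.64947981  0.55177773 -3.36345501]
red rows/cols [[258.0, 297.0], [316.0, 339.0]]
-6 [222.  301.7] [320.2 345.2] tip s [266.8 173.5] col s [262.9 159.7]
0 [227.5 301.7] [316.9 345.2] tip s [264.5 175.4] col s [262.1 160.3]
6 [233.2 301.7] [312.9 345.1] tip s [262.1 177. ] col s [261.2 160.9]
12 [239.2 301.8] [308.3 345. ] tip s [259.7 178.4] col s [260.4 161.4]
18 [245.4 301.8] [303.1 344.9] tip s [257.3 179.6] col s [259.5 161.7]
24 [251.8 301.8] [297.5 345. ] tip s [254.9 180.4] col s [258.7 162. ]
30 [247.8 301.7] [291.4 345.1] tip s [252.5 181. ] col s [257.9 162.1]
36 [242.4 301.7] [295.1 345.2] tip s [250.2 181.3] col s [257.1 162.2]
42 [237.4 301.7] [301.8 345.2] tip s [247.9 181.2] col s [256.3 162.1]
pin [([315.3, 227.6], 0.74), ([260.6, 159.2], 0.44)]
pin_tip [([257.0, 178.9], 0.61)]
pin_grip [([260.7, 159.6], 0.72), ([262.2, 153.4], 0.49)]
```

The pin is straightening (now about 18°). It also sits about 6–7 mm ahead of my assumed centre line, so I'll push on 27 mm.

Call:
play_rows(moves=[{"delta_pos": [0.5,-0.08,0],"roll": 0,"grip": 0},{"delta_pos": [0.6,-0.09,0],"roll": 0,"grip": 0},{"delta_pos": [0.6,-0.09,0],"roll": 0,"grip": 0},{"delta_pos": [0.6,-0.09,0],"roll": 0,"grip": 0},{"delta_pos": [0.4,-0.06,0],"roll": 0,"grip": 0},{"delta_pos": [0,0,0],"roll": 0,"grip": 0}])

```text
t: 19.18
tcp_pos: [0.5392, -0.2531, 0.1297]
orientation: [-3.141, 0.0, 2.987]
wrist_force: [-5.1, -0.3, -0.8]
opening: 0.0154
finger_force: 58.8
```

```bash
python3 ang.py
```

```text
[ 0.53923208 -0.25306811  0.12974308] 2.98693487696899 [-5.13790454 -0.30216879 -0.81559594]
red rows/cols [[240.0, 298.0], [322.0, 339.0]]
-6 [222.2 301.6] [320.7 345.1] tip s [261.2 177.7] col s [257.  163.9]
0 [227.6 301.6] [317.4 345.1] tip s [258.8 179.6] col s [256.1 164.6]
6 [233.4 301.7] [313.4 345.1] tip s [256.4 181.3] col s [255.3 165.1]
12 [239.3 301.7] [308.9 344.9] tip s [253.9 182.7] col s [254.4 165.6]
18 [245.5 301.8] [303.7 344.8] tip s [251.5 183.9] col s [253.5 166. ]
24 [251.9 301.7] [298.1 345. ] tip s [249.  184.8] col s [252.7 166.3]
30 [248.5 301.6] [292.1 345.1] tip s [246.6 185.4] col s [251.8 166.4]
36 [243.  301.6] [295.2 345.1] tip s [244.2 185.7] col s [251.  166.5]
42 [238.  301.6] [301.9 345.1] tip s [241.9 185.7] col s [250.2 166.5]
pin [([211.8, 185.1], 0.56), ([256.4, 164.9], 0.4)]
pin_tip [([259.2, 181.6], 0.62), ([244.0, 180.9], 0.28), ([420.1, 300.1], 0.23)]
pin_grip [([257.2, 157.8], 0.52)]
```

Call:
play_rows(moves=[{"delta_pos": [0.4,-0.06,0],"roll": 0,"grip": 0},{"delta_pos": [0,0,0],"roll": 0,"grip": 0},{"delta_pos": [-0.8,0.12,0],"roll": 0,"grip": 0},{"delta_pos": [0,0,2],"roll": 0,"grip": 0},{"delta_pos": [0,0,2.5],"roll": 0,"grip": 0},{"delta_pos": [0,0,1],"roll": 0,"grip": 0},{"delta_pos": [0,0,0],"roll": 0,"grip": 0},{"delta_pos": [0,0,0],"roll": 0,"grip": 0}])

```text
t: 20.1
tcp_pos: [0.5361, -0.2522, 0.185]
orientation: [-3.141, 0.003, 2.987]
wrist_force: [-0.7, -0.2, -2.2]
opening: 0.0154
finger_force: 58.8
```

```bash
cat > fit.py <<'E'
from h import *
from scipy.optimize import least_squares
s=env.observe(); c=env.capture("scene"); w=env.capture("wrist")
print(s["tcp_pos"],s["orientation"][2],s["wrist_force"])
y=s["orientation"][2];v=-np.array([np.cos(y),np.sin(y),0]);l=np.array([-v[1],v[0],0]);G=np.array(s["tcp_pos"])+[0,0,.058]
hsv=cv2.cvtColor(w["pixels"],cv2.COLOR_RGB2HSV)
m=cv2.inRange(hsv,(0,120,25),(8,255,255))|cv2.inRange(hsv,(172,120,25),(180,255,255)); m[:, :285]=0;m[:,360:]=0;m[:205]=0
p=np.argwhere(m); lo,hi=np.percentile(p,[.5,99.5],axis=0); print("red",lo,hi)
def ax(th): return np.sin(th)*v-np.cos(th)*np.array([0,0,1]),np.cos(th)*v+np.sin(th)*np.array([0,0,1])
def f(q):
  d,n=ax(q[0]);o=G+q[1]*v+q[2]*l
  P=np.array([proj(w,o+k*d+i*n+j*l,s) for k in (.0336,-.0214) for i in (-.008,.008) for j in (-.008,.008)])
  return [P[:,1].min()-lo[0],P[:,1].max()-hi[0]-1,(P[:,0].min()+P[:,0].max()-lo[1]-hi[1]-1)/2]
r=least_squares(f,[.05,0,0]);q=r.x;print("theta",np.degrees(q[0]),"off v,l",q[1:],r.fun.round(2))
d,_=ax(q[0]);tip=G+q[1]*v+q[2]*l+.1136*d;print("tip",tip.round(4),"scene",proj(c,tip).round(1))
for n in ["stand_hole","pin_tip","stand"]:
  for a,qq in (("w",w),("s",c)):
    for e in env.landmark_of(qq,n)[:3]: print(n,a,np.round(e["location"],1),round(e["score"],2),onz(qq,e["location"],0. if n=="stand" else .1,s).round(4))
m=cv2.inRange(hsv,(15,130,40),(32,255,255));k,L,st,ce=cv2.connectedComponentsWithStats(m)
for i in range(1,k):
  if st[i,4]>200: print("yellow",st[i],[onz(w,b,.1,s).round(4).tolist() for b in cv2.boxPoints(cv2.minAreaRect(np.argwhere(L==i)[:,::-1].astype(np.float32)))])
E
python3 fit.py
```

```text
[ 0.53612289 -0.25219501  0.18496726] 2.9872629190820206 [-0.66685325 -0.1557207  -2.16181135]
red [238. 298.] [322. 339.]
theta 4.3672804424542955 off v,l [ 0.00353395 -0.00160468] [0. 0. 0.]
tip [ 0.5479 -0.2557  0.1297] scene [254.7 169.8]
stand_hole w [ 73.3 171.7] 0.96 [ 0.484  -0.4662  0.1   ]
stand_hole w [232.5 116.9] 0.59 [ 0.4615 -0.3144  0.1   ]
stand_hole s [184.5 187.9] 0.87 [ 0.7262 -0.4348  0.1   ]
stand_hole s [224.5 150.8] 0.87 [ 0.5041 -0.4429  0.1   ]
stand_hole s [248.6 179.1] 0.65 [ 0.5745 -0.2674  0.1   ]
pin_tip w [320.7 213.2] 0.95 [ 0.5555 -0.2548  0.1   ]
pin_tip w [426.4  15.5] 0.75 [ 0.4093 -0.1498  0.1   ]
pin_tip s [258.2 169.1] 0.58 [ 0.5165 -0.2696  0.1   ]
stand w [316.  210.3] 0.96 [ 0.5835 -0.2641  0.    ]
stand w [134.5 156.6] 0.93 [ 0.4844 -0.4673  0.    ]
stand w [256.4 116. ] 0.55 [ 0.4621 -0.3137  0.    ]
stand s [227.3 166. ] 0.95 [ 0.4922 -0.4634  0.    ]
stand s [254.9 199.3] 0.7 [ 0.5755 -0.2553  0.    ]
stand s [191.6 208.2] 0.67 [ 0.7328 -0.4289  0.    ]
yellow [320 205  33  43 766] [[0.55, -0.2546, 0.1], [0.5515, -0.2288, 0.1], [0.5926, -0.2305, 0.1], [0.5911, -0.2573, 0.1]]
yellow [281 208  35  40 784] [[0.5477, -0.2899, 0.1], [0.5482, -0.259, 0.1], [0.5835, -0.2601, 0.1], [0.5832, -0.2921, 0.1]]
```

The pin is within about 4° of upright. The tip is at (0.547,-0.2555) and the hole at (0.580,-0.260). Moving over and lowering part way.

Call:
play_rows(moves=[{"delta_pos": [1,-0.15,0],"roll": 0,"grip": 0},{"delta_pos": [1.4,-0.2,0],"roll": 0,"grip": 0},{"delta_pos": [0.9,-0.1,0],"roll": 0,"grip": 0},{"delta_pos": [0,0,0],"roll": 0,"grip": 0},{"delta_pos": [0,0,-1.2],"roll": 0,"grip": 0},{"delta_pos": [0,0,-1.2],"roll": 0,"grip": 0},{"delta_pos": [0,0,-0.8],"roll": 0,"grip": 0},{"delta_pos": [0,0,-0.6],"roll": 0,"grip": 0},{"delta_pos": [0,0,0],"roll": 0,"grip": 0}])

```text
t: 21.25
tcp_pos: [0.5712, -0.2577, 0.1515]
orientation: [-3.141, 0.008, 2.987]
wrist_force: [-4.1, 2.6, 27.4]
opening: 0.0154
finger_force: 62.7
```

```bash
python3 fit.py
```

```text
[ 0.57118765 -0.25770498  0.15149083] 2.986628297431356 [-4.12580268  2.61065142 27.44970522]
red [236. 297.] [324. 339.]
theta 2.1657871627311267 off v,l [ 0.00345341 -0.00174832] [ 0. -0.  0.]
tip [ 0.5786 -0.2606  0.096 ] scene [249.5 181.3]
stand_hole w [216.2  64.6] 0.97 [ 0.4611 -0.3145  0.1   ]
stand_hole w [318.2 215.3] 0.81 [ 0.5814 -0.2612  0.1   ]
stand_hole w [ 34.2 130.9] 0.65 [ 0.4821 -0.4638  0.1   ]
stand_hole s [184.1 186.3] 0.89 [ 0.7213 -0.4417  0.1   ]
stand_hole s [257.8 157.8] 0.85 [ 0.4693 -0.3084  0.1   ]
stand_hole s [227.3 149.1] 0.82 [ 0.4911 -0.4401  0.1   ]
pin_tip w [319.6 205.9] 0.56 [ 0.5739 -0.2589  0.1   ]
pin_tip w [407.5 104.6] 0.41 [ 0.5085 -0.1851  0.1   ]
pin_tip s [253.7 179.7] 0.6 [ 0.5674 -0.25    0.1   ]
stand w [319.8 184.1] 0.79 [ 0.5798 -0.2592  0.    ]
stand w [113.7 124. ] 0.79 [ 0.4817 -0.4644  0.    ]
stand w [191.2 315.1] 0.75 [ 0.7216 -0.4445  0.    ]
stand s [254.3 200.2] 0.93 [ 0.5802 -0.2544  0.    ]
stand s [230.3 164.2] 0.88 [ 0.4778 -0.4599  0.    ]
stand s [263.3 173.9] 0.84 [ 0.4524 -0.3103  0.    ]
yellow [ 275  172   86   77 4359] [[0.5458, -0.2891, 0.1], [0.5509, -0.2282, 0.1], [0.6143, -0.2315, 0.1], [0.6092, -0.297, 0.1]]
```

The tip has landed on the plate just short of the hole: the tip reads about (0.574,-0.259), the hole (0.581,-0.261). Lift, shift and lower again.

Call:
play_rows(moves=[{"delta_pos": [0,0,0.8],"roll": 0,"grip": 0},{"delta_pos": [0.65,-0.2,0],"roll": 0,"grip": 0},{"delta_pos": [0,0,0],"roll": 0,"grip": 0},{"delta_pos": [0,0,-0.7],"roll": 0,"grip": 0},{"delta_pos": [0,0,-0.5],"roll": 0,"grip": 0},{"delta_pos": [0,0,0],"roll": 0,"grip": 0}])

```text
t: 22.15
tcp_pos: [0.5743, -0.2582, 0.1398]
orientation: [3.141, -0.001, 2.987]
wrist_force: [4.9, -0.3, -4.2]
opening: 0.0155
finger_force: 58.4
```

Call:
play_rows(moves=[{"delta_pos": [0.3,-0.05,0],"roll": 0,"grip": 0},{"delta_pos": [0,0,-0.7],"roll": 0,"grip": 0},{"delta_pos": [0,0,-0.7],"roll": 0,"grip": 0},{"delta_pos": [0,0,0],"roll": 0,"grip": 0}])

```text
t: 22.48
tcp_pos: [0.5754, -0.2585, 0.1258]
orientation: [3.141, -0.005, 2.987]
wrist_force: [-1.3, 0.3, -0.9]
opening: 0.0155
finger_force: 58.7
```

```bash
python3 fit.py | head -8; python3 fit.py | grep tip
```

```text
[ 0.57535986 -0.25854937  0.12576853] 2.9867356298024728 [-1.30221095  0.32149637 -0.87257181]
red [236. 297.] [324. 339.]
theta 1.4319152798788946 off v,l [ 0.00417612 -0.00187507] [-0.  0. -0.]
tip [ 0.582  -0.2615  0.0702] scene [249.8 186.8]
stand_hole w [319.  218.5] 0.71 [ 0.579  -0.2604  0.1   ]
stand_hole w [205.4  52.6] 0.59 [ 0.4614 -0.3134  0.1   ]
stand_hole w [412.6 101.7] 0.59 [ 0.5105 -0.1892  0.1   ]
stand_hole s [247.8 180.2] 0.77 [ 0.5802 -0.2664  0.1   ]
tip [ 0.5845 -0.262   0.073 ] scene [249.1 186.7]
pin_tip w [319. 204.] 0.98 [ 0.5717 -0.2597  0.1   ]
pin_tip s [252.2 183.6] 0.41 [ 0.5852 -0.2425  0.1   ]
pin_tip s [286.  196.9] 0.29 [ 0.5744 -0.1049  0.1   ]
```

The rod is in the hole with little force. Lowering on.

Call:
play_rows(moves=[{"delta_pos": [0,0,-0.9],"roll": 0,"grip": 0},{"delta_pos": [0.05,0,-0.9],"roll": 0,"grip": 0},{"delta_pos": [0.05,0,-0.9],"roll": 0,"grip": 0},{"delta_pos": [0,0,-0.6],"roll": 0,"grip": 0},{"delta_pos": [0,0,0],"roll": 0,"grip": 0}])

```text
t: 23.7
tcp_pos: [0.5767, -0.2584, 0.0925]
orientation: [3.141, -0.004, 2.987]
wrist_force: [-0.2, 1.2, -1.2]
opening: 0.0154
finger_force: 58.7
```

Call:
play_rows(moves=[{"delta_pos": [0,0,-0.3],"roll": 0,"grip": 0},{"delta_pos": [0,0,-0.3],"roll": 0,"grip": 0},{"delta_pos": [0,0,-0.2],"roll": 0,"grip": 0},{"delta_pos": [0,0,0],"roll": 0,"grip": 0}])

```text
t: 24.03
tcp_pos: [0.5782, -0.2591, 0.0869]
orientation: [3.142, -0.0, 2.987]
wrist_force: [0.5, 0.7, -1.3]
opening: 0.0152
finger_force: 58.8
```

Call:
play_rows(moves=[{"delta_pos": [0,0,-0.2],"roll": 0,"grip": 0},{"delta_pos": [0,0,-0.2],"roll": 0,"grip": 0},{"delta_pos": [0,0,0],"roll": 0,"grip": 0},{"delta_pos": [0,0,0],"roll": 0,"grip": 0}])

```text
t: 24.37
tcp_pos: [0.5783, -0.2592, 0.0832]
orientation: [3.142, -0.0, 2.987]
wrist_force: [0.3, -0.3, -0.4]
opening: 0.0156
finger_force: 58.8
```

Collar nearly down; releasing.

Call:
play_rows(moves=[{"delta_pos": [0,0,-0.2],"roll": 0,"grip": 0},{"delta_pos": [0,0,0],"roll": 0,"grip": 0.35},{"delta_pos": [0,0,0],"roll": 0,"grip": 0.6},{"delta_pos": [0,0,0],"roll": 0,"grip": 1},{"delta_pos": [0,0,0],"roll": 0,"grip": 1},{"delta_pos": [0,0,0],"roll": 0,"grip": 1},{"delta_pos": [0,0,1.5],"roll": 0,"grip": 1},{"delta_pos": [0,0,3],"roll": 0,"grip": 1},{"delta_pos": [0,0,4],"roll": 0,"grip": 1},{"delta_pos": [0,0,4],"roll": 0,"grip": 1},{"delta_pos": [-1,0,4],"roll": 0,"grip": 0.5},{"delta_pos": [-1.5,0,1.5],"roll": 0,"grip": 0},{"delta_pos": [0,0,0],"roll": 0,"grip": 0},{"delta_pos": [0,0,0],"roll": 0,"grip": 0}])

```text
t: 25.53
tcp_pos: [0.5536, -0.2598, 0.2628]
orientation: [-3.141, 0.003, 2.986]
wrist_force: [-0.1, -0.3, 0.2]
opening: 0.0389
finger_force: 0.0
```

```bash
cat > chk.py <<'E'
from h import *
s=env.observe(); w=env.capture("wrist"); c=env.capture("scene")
hsv=cv2.cvtColor(w["pixels"],cv2.COLOR_RGB2HSV)
m=cv2.inRange(hsv,(0,120,30),(8,255,255))|cv2.inRange(hsv,(172,120,30),(180,255,255))
n,l,st,ce=cv2.connectedComponentsWithStats(m)
for i in range(1,n):
  if st[i,4]>60: print("red",st[i])
X=np.array([.580,-.260,0])
P=np.array([proj(w,X+[a,b,z],s) for z in (.105,.16) for a in(-.008,.008) for b in (-.008,.008)]);print("model",P.min(0).round(1),P.max(0).round(1))
for n in ["pin","pin_grip","stand_hole"]:
  for q in (w,c): print(n,[(np.round(e["location"],1).tolist(),round(e["score"],2),onz(q,e["location"],.135 if "grip" in n else .1,s).round(3).tolist()) for e in env.landmark_of(q,n)[:3]])
E
python3 chk.py
```

```text
red [315 193  16  29 421]
red [555 210  13  11 109]
red [158 238  23  21 348]
model [314.6 190.7] [333.6 222.9]
pin [([321.7, 195.5], 0.73, [0.577, -0.261, 0.1])]
pin [([250.3, 181.8], 0.46, [0.582, -0.254, 0.1])]
pin_grip [([324.8, 207.1], 0.65, [0.581, -0.259, 0.135]), ([322.5, 178.9], 0.35, [0.551, -0.257, 0.135])]
pin_grip [([247.2, 176.0], 0.66, [0.59, -0.255, 0.135])]
stand_hole [([322.3, 196.1], 0.95, [0.578, -0.261, 0.1]), ([124.8, 140.9], 0.8, [0.482, -0.467, 0.1]), ([256.5, 97.4], 0.74, [0.461, -0.313, 0.1])]
stand_hole [([226.6, 147.1], 0.98, [0.484, -0.45, 0.1]), ([183.2, 187.8], 0.91, [0.728, -0.439, 0.1]), ([258.0, 158.7], 0.9, [0.473, -0.305, 0.1])]
```

The pin is seated upright: the red blob matches the model of the hanging handle. Next, bring the closed fingers in front of the drawer.

Call:
play_rows(moves=[{"delta_pos": [-1,2,0],"roll": 0.1,"grip": 0},{"delta_pos": [-1.3,3.3,0],"roll": 0.1,"grip": 0},{"delta_pos": [-1.3,3.6,0],"roll": 0.095,"grip": 0},{"delta_pos": [-1.3,3.6,0],"roll": 0,"grip": 0},{"delta_pos": [-1.3,3.6,0],"roll": 0,"grip": 0},{"delta_pos": [-1.3,3.6,0],"roll": 0,"grip": 0},{"delta_pos": [-1.3,3.6,0],"roll": 0,"grip": 0},{"delta_pos": [-1,3.4,-1],"roll": 0,"grip": 0},{"delta_pos": [-0.5,2.1,-2.5],"roll": 0,"grip": 0},{"delta_pos": [0,0,-3.5],"roll": 0,"grip": 0},{"delta_pos": [0,0,-4],"roll": 0,"grip": 0},{"delta_pos": [0,0,-4],"roll": 0,"grip": 0},{"delta_pos": [0,0,-4],"roll": 0,"grip": 0},{"delta_pos": [0,0,-3],"roll": 0,"grip": 0},{"delta_pos": [0,0,-2],"roll": 0,"grip": 0},{"delta_pos": [0,0,0],"roll": 0,"grip": 0},{"delta_pos": [0,0,0],"roll": 0,"grip": 0}])

```text
t: 27.35
tcp_pos: [0.4493, 0.0288, 0.0204]
orientation: [3.141, -0.003, -3.001]
wrist_force: [-0.7, -0.7, -0.1]
opening: -0.0003
finger_force: 0.0
```

```bash
python3 dr.py; python3 -c "
from h import *
print(env.observe())"|cut -c1-900
```

```text
drawer_front [([333.6, 211.4], 0.81, [0.499, 0.039, 0.036]), ([285.1, 194.5], 0.61, [0.522, -0.152, 0.036])]
drawer_front [([315.4, 317.2], 0.58, [0.503, 0.033, 0.036])]
{'t': 27.55, 'qpos': array([-0.04214126,  0.39097988, -0.09416159,  2.16693321,  0.06534759,
        0.5828745 ,  1.52721803]), 'dq': array([ 0.000366  , -0.0044401 ,  0.00217471,  0.0038807 ,  0.00202568,
       -0.00564084,  0.00058887]), 'effort': array([-2.69227987e-02, -4.13663220e+01, -5.01987599e-01, -1.73341119e+01,
        5.22259623e-03,  1.54839631e-02,  1.83580421e-03]), 'tcp_pos': array([0.45211666, 0.0289719 , 0.02285039]), 'orientation': array([-3.14144401,  0.00334478, -3.00147531]), 'wrist_force': array([0.46327396, 0.10691629, 0.17911063]), 'moment': array([ 0.01816203, -0.03586731,  0.00527426]), 'finger_force': 0.0, 'opening': -0.00021087380001304706}
```

Call:
play_rows(moves=[{"delta_pos": [0,0,-0.7],"roll": 0,"grip": 0},{"delta_pos": [0,0,-0.6],"roll": 0,"grip": 0},{"delta_pos": [1,0.14,0],"roll": 0,"grip": 0},{"delta_pos": [1,0.14,0],"roll": 0,"grip": 0},{"delta_pos": [1,0.14,0],"roll": 0,"grip": 0},{"delta_pos": [1,0.14,0],"roll": 0,"grip": 0},{"delta_pos": [1,0.14,0],"roll": 0,"grip": 0},{"delta_pos": [0.5,0.07,0],"roll": 0,"grip": 0},{"delta_pos": [0,0,0],"roll": 0,"grip": 0}])

```text
t: 28.3
tcp_pos: [0.5074, 0.0369, 0.0083]
orientation: [3.141, 0.002, -3.001]
wrist_force: [0.2, 0.1, 0.0]
opening: -0.0002
finger_force: 0.0
```

```bash
python3 dr.py
python3 - <<'E'
from h import *
s=env.observe(); w=env.capture("wrist"); c=env.capture("scene")
im=w["pixels"].astype(int)
# column profile down the middle
for r in range(150,330,6): print(r,im[r,[270,300,318,340,370]].tolist(), onz(w,[318,r],.064,s).round(3)[0])
E
```

```text
drawer_front [([330.2, 213.4], 0.88, [0.513, 0.033, 0.036])]
drawer_front [([24.7, 191.5], 0.6, [0.5, -0.123, 0.036])]
150 [[160, 153, 142], [78, 76, 70], [107, 103, 96], [105, 103, 95], [113, 109, 100]] 0.452
156 [[165, 158, 145], [79, 78, 72], [107, 106, 98], [108, 105, 98], [108, 105, 98]] 0.454
162 [[163, 158, 147], [81, 80, 72], [117, 112, 105], [107, 103, 96], [109, 105, 98]] 0.457
168 [[163, 160, 145], [78, 75, 69], [84, 80, 76], [104, 102, 94], [110, 106, 99]] 0.459
174 [[160, 156, 145], [82, 80, 75], [80, 81, 75], [112, 107, 99], [106, 105, 96]] 0.462
180 [[155, 151, 139], [81, 78, 70], [77, 77, 73], [110, 105, 98], [80, 77, 70]] 0.464
186 [[154, 149, 139], [79, 76, 71], [83, 80, 77], [82, 81, 74], [82, 82, 76]] 0.467
192 [[153, 148, 136], [78, 80, 73], [80, 80, 72], [83, 79, 74], [85, 80, 76]] 0.469
198 [[158, 152, 139], [75, 73, 68], [86, 83, 77], [86, 82, 76], [81, 80, 74]] 0.472
204 [[80, 77, 74], [85, 81, 79], [83, 78, 73], [80, 75, 69], [84, 80, 77]] 0.474
210 [[78, 76, 71], [80, 80, 73], [79, 75, 72], [81, 79, 72], [83, 78, 74]] 0.477
216 [[81, 80, 73], [85, 84, 80], 
[... 790 characters left out ...]
, [14, 15, 17], [31, 22, 34], [23, 24, 29], [15, 15, 14]] 0.508
282 [[7, 7, 7], [13, 12, 12], [22, 15, 16], [23, 27, 17], [16, 12, 15]] 0.511
288 [[21, 18, 23], [16, 17, 14], [26, 22, 22], [8, 8, 8], [22, 25, 29]] 0.514
294 [[13, 10, 14], [12, 13, 13], [22, 29, 30], [8, 8, 7], [25, 26, 30]] 0.517
300 [[12, 13, 10], [21, 19, 18], [21, 21, 22], [23, 27, 28], [9, 8, 8]] 0.52
306 [[23, 23, 27], [15, 26, 22], [10, 12, 15], [25, 24, 21], [20, 24, 24]] 0.523
312 [[24, 26, 22], [14, 13, 15], [20, 13, 16], [17, 16, 16], [26, 18, 23]] 0.526
318 [[22, 17, 21], [23, 19, 15], [18, 16, 19], [17, 17, 16], [27, 27, 30]] 0.53
324 [[27, 27, 29], [19, 16, 15], [149, 152, 145], [28, 25, 27], [19, 15, 17]] 0.533
```

Call:
play_rows(moves=[{"delta_pos": [0.8,0.11,0],"roll": 0,"grip": 0},{"delta_pos": [0.6,0.08,0],"roll": 0,"grip": 0},{"delta_pos": [0.6,0.08,0],"roll": 0,"grip": 0},{"delta_pos": [0,0,0],"roll": 0,"grip": 0}])

```text
t: 28.93
tcp_pos: [0.527, 0.0394, 0.0083]
orientation: [-3.142, 0.001, -3.001]
wrist_force: [-1.4, -1.2, 0.6]
opening: -0.0001
finger_force: 0.5
```

```bash
python3 dr.py
```

```text
drawer_front [([331.1, 216.9], 0.6, [0.525, 0.044, 0.036]), ([247.8, 182.2], 0.27, [0.544, -0.307, 0.036])]
drawer_front []
```

Call:
play_rows(moves=[{"delta_pos": [0.5,0.07,0],"roll": 0,"grip": 0},{"delta_pos": [0.4,0.06,0],"roll": 0,"grip": 0},{"delta_pos": [0.3,0.04,0],"roll": 0,"grip": 0},{"delta_pos": [0,0,0],"roll": 0,"grip": 0}])

```text
t: 29.47
tcp_pos: [0.5312, 0.0398, 0.0072]
orientation: [-3.141, -0.012, -3.002]
wrist_force: [-14.7, -1.9, 12.5]
opening: 0.0002
finger_force: 7.6
```

The upward force means the gripper body is touching the sealer's sloping face at this height. I'll back off, raise the tool 12 mm (the tip still overlaps the drawer front) and push again.

Call:
play_rows(moves=[{"delta_pos": [-0.8,-0.11,0],"roll": 0,"grip": 0},{"delta_pos": [-0.8,-0.11,0],"roll": 0,"grip": 0},{"delta_pos": [-1,-0.14,0],"roll": 0,"grip": 0},{"delta_pos": [-1.5,-0.21,0],"roll": 0,"grip": 0},{"delta_pos": [-0.5,-0.07,0],"roll": 0,"grip": 0},{"delta_pos": [0,0,0],"roll": 0,"grip": 0}])

```text
t: 29.97
tcp_pos: [0.4903, 0.0344, 0.0084]
orientation: [-3.142, -0.0, -3.001]
wrist_force: [-0.2, 0.1, -0.1]
opening: 0.0003
finger_force: 0.0
```

```bash
python3 dr.py; python3 -c "
from h import *
s=env.observe();print(s['tcp_pos'],s['wrist_force'])"
```

```text
drawer_front [([330.7, 210.7], 0.64, [0.502, 0.029, 0.036])]
drawer_front []
[0.49282589 0.03474698 0.0086    ] [ 0.6542802  -0.34401455  0.31514512]
```

Call:
play_rows(moves=[{"delta_pos": [-0.5,-0.07,0.8],"roll": 0,"grip": 0},{"delta_pos": [0,0,0.3],"roll": 0,"grip": 0},{"delta_pos": [1,0.14,0],"roll": 0,"grip": 0},{"delta_pos": [1,0.14,0],"roll": 0,"grip": 0},{"delta_pos": [1,0.14,0],"roll": 0,"grip": 0},{"delta_pos": [0.7,0.1,0],"roll": 0,"grip": 0},{"delta_pos": [0.3,0.04,0],"roll": 0,"grip": 0},{"delta_pos": [0,0,0],"roll": 0,"grip": 0}])

```text
t: 30.83
tcp_pos: [0.5273, 0.0395, 0.0189]
orientation: [3.142, 0.0, -3.001]
wrist_force: [-2.3, -0.4, 0.8]
opening: 0.0003
finger_force: 0.7
```

Call:
play_rows(moves=[{"delta_pos": [0.3,0.04,0],"roll": 0,"grip": 0},{"delta_pos": [0.3,0.04,0],"roll": 0,"grip": 0},{"delta_pos": [0,0,0],"roll": 0,"grip": 0}])

```text
t: 31.08
tcp_pos: [0.5309, 0.04, 0.0187]
orientation: [3.142, -0.003, -3.001]
wrist_force: [-3.7, 0.1, 2.3]
opening: -0.0
finger_force: 2.2
```

Call:
play_rows(moves=[{"delta_pos": [0.3,0.04,0],"roll": 0,"grip": 0},{"delta_pos": [0.3,0.04,0],"roll": 0,"grip": 0},{"delta_pos": [0,0,0],"roll": 0,"grip": 0}])

```text
t: 31.33
tcp_pos: [0.534, 0.0404, 0.0184]
orientation: [-3.142, -0.008, -3.001]
wrist_force: [-10.1, -1.0, 6.1]
opening: 0.0002
finger_force: 5.1
```

Call:
play_rows(moves=[{"delta_pos": [0.3,0.04,0],"roll": 0,"grip": 0},{"delta_pos": [0.3,0.04,0],"roll": 0,"grip": 0},{"delta_pos": [0,0,0],"roll": 0,"grip": 0}])

```text
t: 31.58
tcp_pos: [0.5452, 0.0421, 0.0191]
orientation: [3.141, 0.001, -3.001]
wrist_force: [0.3, 0.5, 0.5]
opening: -0.0001
finger_force: 0.0
```

```bash
python3 dr.py; python3 -c "
from h import *
s=env.observe();print(s['tcp_pos'],s['wrist_force'],s['moment'],s['finger_force'])"
```

```text
drawer_front []
drawer_front []
[0.54554588 0.04215145 0.01962029] [-0.1318013  -0.27483593  0.24242992] [ 0.00160797  0.03120154 -0.01275562] 0.0
```

The force dropped to zero with a jump, so the drawer has snapped home. Backing off and checking.

Call:
play_rows(moves=[{"delta_pos": [-1,-0.14,0],"roll": 0,"grip": 0},{"delta_pos": [-3,-0.42,0],"roll": 0,"grip": 0},{"delta_pos": [-3,-0.42,0],"roll": 0,"grip": 0},{"delta_pos": [-3,-0.4,1],"roll": 0,"grip": 0},{"delta_pos": [0,0,4],"roll": 0,"grip": 0},{"delta_pos": [0,0,4],"roll": 0,"grip": 0},{"delta_pos": [0,0,4],"roll": 0,"grip": 0},{"delta_pos": [0,0,4],"roll": 0,"grip": 0},{"delta_pos": [0,0,3],"roll": 0,"grip": 0},{"delta_pos": [0,0,0],"roll": 0,"grip": 0}])

```text
t: 32.62
tcp_pos: [0.4485, 0.0284, 0.2259]
orientation: [-3.141, 0.013, -3.002]
wrist_force: [1.7, 0.1, 0.4]
opening: 0.0001
finger_force: 0.0
```

```bash
python3 dr.py; python3 chk.py
```

```text
drawer_front []
drawer_front [([321.1, 350.2], 0.41, [0.711, 0.068, 0.036])]
red [  0 265  46  43 984]
model [-15.1 263.9] [ 48.9 308.1]
pin [([43.7, 268.2], 0.87, [0.579, -0.261, 0.1]), ([213.5, 106.0], 0.4, [0.383, -0.081, 0.1])]
pin [([250.6, 182.5], 0.69, [0.584, -0.251, 0.1])]
pin_grip [([16.0, 289.0], 0.59, [0.584, -0.262, 0.135])]
pin_grip [([248.8, 174.2], 0.61, [0.58, -0.256, 0.135])]
stand_hole [([46.3, 269.3], 0.75, [0.58, -0.258, 0.1])]
stand_hole [([183.3, 183.4], 0.95, [0.713, -0.455, 0.1]), ([249.3, 182.0], 0.88, [0.584, -0.256, 0.1]), ([257.9, 158.8], 0.83, [0.473, -0.305, 0.1])]
```

Run:
```python
from h import *
s=env.observe(); w=env.capture("wrist")
hsv=cv2.cvtColor(w["pixels"],cv2.COLOR_RGB2HSV)
m=cv2.inRange(hsv,(5,140,60),(15,255,255));n,l,st,ce=cv2.connectedComponentsWithStats(m)
print("orange",[st[i].tolist() for i in range(1,n) if st[i,4]>60])
u=np.array([.99,.1395,0]);e=np.array([.567,.0448,0])
for o in (.09,.06,.03,.013,.01,.005): print(o,proj(w,e-o*u+[0,0,.064],s).round(1))
print("edge",proj(w,e+[0,0,.08],s).round(1))
for r in range(186,300,3): print(r,w["pixels"][r,[270,300]].tolist())
```

```text
orange [[148, 188, 34, 33, 872], [107, 291, 44, 30, 103], [92, 293, 15, 37, 102]]
0.09 [319.4 207.3]
0.06 [319.3 232.3]
0.03 [319.3 256.1]
0.013 [319.3 269.1]
0.01 [319.2 271.4]
0.005 [319.2 275.1]
edge [319.3 285.9]
186 [[151, 144, 133], [146, 140, 131]]
189 [[146, 140, 131], [144, 138, 129]]
192 [[147, 140, 133], [149, 145, 136]]
195 [[147, 143, 133], [149, 146, 137]]
198 [[149, 145, 135], [148, 141, 130]]
201 [[146, 142, 131], [151, 149, 139]]
204 [[145, 143, 131], [149, 143, 132]]
207 [[144, 139, 129], [149, 145, 135]]
210 [[144, 140, 130], [149, 148, 138]]
213 [[143, 139, 130], [146, 142, 132]]
216 [[147, 141, 133], [139, 135, 125]]
219 [[148, 142, 132], [148, 143, 134]]
222 [[148, 142, 133], [150, 150, 138]]
225 [[146, 141, 131], [143, 138, 128]]
228 [[149, 142, 134], [146, 140, 129]]
231 [[146, 141, 132], [152, 148, 137]]
234 [[139, 135, 124], [149, 147, 133]]
237 [[149, 144, 134], [150, 145, 136]]
240 [[142, 139, 127], [139, 134, 124]]
243 [[150, 149, 138], [148, 143, 133]]
246 [[128, 126, 116], [114, 112, 104]]
249 [[67, 65, 61], [8, 7, 7]]
252 [[43, 39, 37], [14, 21, 20]]
255 [[29, 34, 30], [15, 10, 10]]
258 [[34, 36, 34], [21, 24, 22]]
261 [[36, 33, 34], [8, 8, 7]]
264 [[38, 38, 40], [21, 24, 24]]
267 [[19, 20, 22], [7, 8, 8]]
270 [[43, 46, 47], [21, 21, 19]]
273 [[85, 88, 90], [16, 9, 13]]
276 [[87, 88, 89], [9, 16, 9]]
279 [[21, 26, 39], [16, 9, 8]]
282 [[11, 19, 27], [11, 16, 16]]
285 [[22, 42, 65], [18, 18, 16]]
288 [[14, 21, 11], [9, 9, 11]]
291 [[24, 14, 19], [17, 12, 16]]
294 [[17, 22, 19], [28, 24, 27]]
297 [[17, 21, 20], [12, 16, 13]]
```

The drawer's top edge is at row 272, matching the home position (predicted 271), and none of its contents show. Handing in.

```bash
python3 -c "
from cell import env
print(env.close_job())"
```

```text
the job is handed in; nothing more can be done
None
```

The job is handed in after about 33 s of robot time. The latch was tripped gently (about 8 N), the drawer is clicked home, and the pin is back upright in its yellow stand; no pass/fail verdict came back.

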